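# Park the ECG limb clamps in their colour-coded dock

## Robot

A 6-joint arm with a two-finger parallel gripper is mounted at the origin on a cart in front of the work surface, level with it; the furniture and walls round the work are solid. World frame = base frame: x ahead of the robot, y to its left, z up, the work surface at z = 0. Lengths are in m, angles in degrees, forces in N, time in s.
With the tool pointing down it reaches from about 0.25 to 0.725 m from the base axis. Payload 9.7 kg.
Tool frame: the origin (TCP) lies on the centre line of the jaws, within the pads' length; the fingertips stand 19 mm ahead of it and the grasp point (between the pads) is the TCP; z points along the fingers, y is the direction in which the jaws open and shut (so a half turn about z gives the same grasp; the last joint's range is limited). The gripper opens to 85 mm and grips with 20 to 120 N. Pads are 22 mm wide; open, the fingers measure 114 mm over their backs; the gripper's body (76 mm by 85 mm) begins 54 mm behind the grasp point. The pads swing forward as they close: fully open they stand 13 mm farther back than shut.
Start: joints at [-76.031, 4.979, 10.078, 95.1, 0, 90], TCP at [0.133, -0.534, 0.25] pointing down, gripper open.
Joint ranges: [-179.16, 179.16], [-48.56, 103.87], [-65.8, 70.77], [-126.05, 130.52], [-82.76, 87.17], [-180, 180]. Speed limits (degrees/s): [127.2, 127.2, 147.25, 180, 180, 180].

## Interface

Orientations are given as [roll, pitch, yaw] about the fixed x, y, z axes, in that order (R = Rz(yaw) Ry(pitch) Rx(roll)).
In Python, from workcell import bot gives the robot as it stands.
- The arm moves only by the tool servo_tool, never from a script. Its argument "motion" is a list that holds one entry, the list of rows, each a list of 6 numbers: the shift along the tool's x, y, z in mm, then the turn, a rotation vector about the tool's x, y, z in rad. A call has 1 to 5 rows; each row shifts and turns the commanded pose from where the row before left it, along the tool's axes as they then stand; what a row does not reach is not made up. A row lasts 1/10 s, in which the tool goes at most 50 mm and 8.59 degrees, less where a joint would pass 70% of its speed; a pose out of reach is approached as far as the arm can. A call is refused whole if a number of a shift passes 50 or a number of a turn 0.15, either way. A call with a gripper value outside its range is refused whole. "gripper" is the finger opening in mm, from 0 to 85.4, set as the call begins (left out, the last holds). The fingers move at their own pace and stop on an object; "newtons" is the grip in N (left out, the last holds). Time passes only in rows, so rows that do not move let the fingers close. It gives the time, the measured TCP pose, the force and the opening at its end, in the units of the state.
- bot.get_obs(): the state, without advancing time (a new reading comes with each control period).
- bot.camera(name): name is "scene" or "top" or "wrist"; returns a dict with "color" (480x640x3 uint8, red, green, blue), "fx", "fy", "cx", "cy" (pixels), "R" (3x3) and "t" (3): a world point X has camera coordinates R X + t. Camera axes: x right, y down, z forward; pixel columns grow to the right and rows downward; lengths in m; the calibration is good to about 2 mm. A picture is of the moment at which its call begins. There is no depth.
- bot.job_done(): hands the job in, once; it reports no verdict.
Trained networks look in a picture, given as the dict that the camera call returned (one of the last four; its "shot" number tells which), for a name from the list of things; names that differ only in an ending like _2 or _b are one class to them, and where a whole thing is asked for, a point or a joint stands for the part that bears it (a point fixed in the world has none). Each returns a list of dicts, best first, with "confidence" (0 to 1); they miss things now and then, are a little off and sometimes report something else, mostly with a low value. They report only what shows in the picture. A call takes as long as a camera call.
- bot.look_for(picture, label): "rect" ([left, top, width, height] in pixels, round what is visible of it).
The state is a dict: "time": time; "q": joint angles; "qd": joint speeds; "joint_efforts": joint torques, N m; "ee_pos": TCP position; "tcp_rot": TCP orientation; "wrist_force": force on the tool from outside, world axes, zero at the start; "torque": the same for the moment, N m; "opening": finger opening in m.
Only numpy, scipy, OpenCV 4.12 (cv2) and the standard library are available. Lean on these libraries where they do the work, as an engineer would, in place of code of your own. Each camera call takes 0.05 s, during which the arm holds its last target.

## Task

The ECG is finished: put away the red, yellow and green limb clamps that lie at the front left of the worktop, each in the dock's bay of its own colour. Slide each one in flat and jaws first until it is fully home against the back wall, handles sticking out at the front like those of the black clamp already parked there. Leave the black clamp, the bottle, the pen and the tape roll where they are.

Things in the scene. Friction and masses are not known exactly. Their poses are not given: they have to be found in the camera images.
- dock_base: fixed grey base plate of the clamp dock, 112 (x, front to back) x 296 (y) x 10 mm, carrying four coloured hoods 70 mm apart along its y, with low rims at its ends and back; origin at the centre of its underside on the worktop; its -x side is the open front, where it runs 46 mm beyond the hoods' mouths. (The green and the black clamp at the back by the wall are spares, no part of the job)
- red_bay: red plastic hood on the dock base: a pigeonhole open only at its front (-x), inside 42 wide (y) x 46 high (z) x 55 mm deep (x), walls 3.5 mm, roof top 60 mm above the worktop; lips flared 4 mm. Origin on its floor (the base plate's top, 10 mm above the worktop), mid-bay: mouth at x = -27.5, back wall at x = +27.5 mm. The order of colours changes
- red_bay_mouth (a point): middle of the red bay's mouth at floor level; x into the bay, z up (same axes as the bay)
- yellow_bay: yellow plastic hood on the dock base: a pigeonhole open only at its front (-x), inside 42 wide (y) x 46 high (z) x 55 mm deep (x), walls 3.5 mm, roof top 60 mm above the worktop; lips flared 4 mm. Origin on its floor (the base plate's top, 10 mm above the worktop), mid-bay: mouth at x = -27.5, back wall at x = +27.5 mm. The order of colours changes
- yellow_bay_mouth (a point): middle of the yellow bay's mouth at floor level; x into the bay, z up (same axes as the bay)
- green_bay: green plastic hood on the dock base: a pigeonhole open only at its front (-x), inside 42 wide (y) x 46 high (z) x 55 mm deep (x), walls 3.5 mm, roof top 60 mm above the worktop; lips flared 4 mm. Origin on its floor (the base plate's top, 10 mm above the worktop), mid-bay: mouth at x = -27.5, back wall at x = +27.5 mm. The order of colours changes
- green_bay_mouth (a point): middle of the green bay's mouth at floor level; x into the bay, z up (same axes as the bay)
- black_bay: black plastic hood on the dock base: a pigeonhole open only at its front (-x), inside 42 wide (y) x 46 high (z) x 55 mm deep (x), walls 3.5 mm, roof top 60 mm above the worktop; lips flared 4 mm. Origin on its floor (the base plate's top, 10 mm above the worktop), mid-bay: mouth at x = -27.5, back wall at x = +27.5 mm. The order of colours changes
- black_bay_mouth (a point): middle of the black bay's mouth at floor level; x into the bay, z up (same axes as the bay)
- red_clamp: red ECG limb clamp like a big flat clothes peg, 28 wide (x) x 93 long (y) x 37 mm high (z), 0.045 kg, rigid here; starts lying flat on the worktop, handles towards the robot. Origin at the centre of its underside, z up; jaws at -y; two handle blades at y = +12 to +46 mm, z = 1 to 31 mm: grasp across them (along x, 28 mm) from above
- red_clamp_jaws (a point): tip of the red clamp's jaws, at its underside (y = -46 mm); same axes as the clamp
- yellow_clamp: yellow ECG limb clamp like a big flat clothes peg, 28 wide (x) x 93 long (y) x 37 mm high (z), 0.045 kg, rigid here; starts lying flat on the worktop, handles towards the robot. Origin at the centre of its underside, z up; jaws at -y; two handle blades at y = +12 to +46 mm, z = 1 to 31 mm: grasp across them (along x, 28 mm) from above
- yellow_clamp_jaws (a point): tip of the yellow clamp's jaws, at its underside (y = -46 mm); same axes as the clamp
- green_clamp: green ECG limb clamp like a big flat clothes peg, 28 wide (x) x 93 long (y) x 37 mm high (z), 0.045 kg, rigid here; starts lying flat on the worktop, handles towards the robot. Origin at the centre of its underside, z up; jaws at -y; two handle blades at y = +12 to +46 mm, z = 1 to 31 mm: grasp across them (along x, 28 mm) from above
- green_clamp_jaws (a point): tip of the green clamp's jaws, at its underside (y = -46 mm); same axes as the clamp
- black_clamp: black ECG limb clamp like a big flat clothes peg, 28 wide (x) x 93 long (y) x 37 mm high (z), 0.045 kg, rigid here; already parked in the black bay. Origin at the centre of its underside, z up; jaws at -y; two handle blades at y = +12 to +46 mm, z = 1 to 31 mm: grasp across them (along x, 28 mm) from above
- black_clamp_jaws (a point): tip of the black clamp's jaws, at its underside (y = -46 mm); same axes as the clamp
- red_clamp_handles (a point): middle of the red clamp's handles, where to grasp (y = +30 mm, z = 16 mm)
- yellow_clamp_handles (a point): middle of the yellow clamp's handles, where to grasp (y = +30 mm, z = 16 mm)
- green_clamp_handles (a point): middle of the green clamp's handles, where to grasp (y = +30 mm, z = 16 mm)
- black_clamp_handles (a point): middle of the black clamp's handles, where to grasp (y = +30 mm, z = 16 mm)
- alcohol_bottle: small white bottle with a blue cap, 41 mm diameter, 92 mm high; bystander; origin at the centre of its underside
- pen_red: pen with a red cap, 9 x 143 x 10 mm; bystander; origin at the middle of its underside, long along its y
- paper_tape: white roll of tape lying flat, 50 mm diameter, 26 mm high; bystander; origin at the centre of its underside

How it is judged:
By the outcome, as a careful person would: the job done as asked, in the order asked, and still so for the second after the job is handed in, with the robot touching nothing.
It also fails if it takes over 70 s, if anything falls off the work surface, if the arm or the gripper's body presses on something with over 40 N, if the wrist force passes 120 N, or if a joint passes its speed limit or range.

## Working session

There is one attempt and no reset: what is moved stays moved. The work goes in short steps, Python scripts to look and compute and a tool call to move; the robot and the scene stay as the last step left them, time stands still between calls to the robot, and variables do not carry over. Pictures are saved under pics/ and viewed, and the job is handed in when it is done.

Besides the shell and the picture viewer there is one more tool, called after "Call:" as name(argument=value, ...) on one line, values as JSON. servo_tool: Moves the arm, as the interface text tells. Its arguments: {"type":"object","properties":{"motion":{"type":"array","items":{"type":"array","items":{"type":"array","items":{"type":"number"}}}},"gripper":{"type":"number"},"newtons":{"type":"number"}},"required":["motion"]}

```bash
mkdir -p pics; cat > h.py <<'E'
from workcell import bot
import numpy as np, cv2
def save(p,n): cv2.imwrite('pics/%s.png'%n, p['color'][:,:,::-1])
def ray(p,u,v,z):
    R=np.array(p['R']);t=np.array(p['t']);c=-R.T@t
    d=R.T@np.array([(u-p['cx'])/p['fx'],(v-p['cy'])/p['fy'],1]);return c+d*(z-c[2])/d[2]
def proj(p,X):
    x=np.array(p['R'])@np.array(X)+np.array(p['t']);return x[0]/x[2]*p['fx']+p['cx'],x[1]/x[2]*p['fy']+p['cy']
E
python3 - <<'E'
from h import *
o=bot.get_obs();print(o['time'],o['ee_pos'],o['tcp_rot'],o['wrist_force'],o['opening'])
p=bot.camera('top');save(p,'top0')
print(-np.array(p['R']).T@np.array(p['t']))
for l in ['red_clamp','yellow_clamp','green_clamp','black_clamp','red_bay','yellow_bay','green_bay','black_bay','dock_base','alcohol_bottle','pen_red','paper_tape']:
    for r in bot.look_for(p,l)[:3]:
        a,b,w,h=r['rect'];print(l,round(r['confidence'],2),np.round(r['rect']),ray(p,a+w/2,b+h/2,0.03).round(3))
q=bot.camera('scene');save(q,'scene0')
E
```

```text
0.0 [ 0.13272227 -0.53352309  0.24958415] [-1.79923728e+02 -1.14033952e-03  1.39690884e+01] [-0.605815   0.2222278 -0.2668428] 0.08517776041643853
[ 0.41673243 -0.0501975   1.21113119]
red_clamp 0.68 [384. 227.  15.  17.] [ 0.501 -0.252  0.03 ]
red_clamp 0.61 [202. 236.  18.  29.] [0.461 0.223 0.03 ]
red_clamp 0.49 [403. 209.  29.  29.] [ 0.535 -0.323  0.03 ]
yellow_clamp 0.63 [165. 209.  20.  32.] [0.527 0.317 0.03 ]
green_clamp 0.87 [246. 221.  16.  35.] [0.492 0.11  0.03 ]
black_clamp 0.65 [405. 207.  28.  30.] [ 0.537 -0.328  0.03 ]
black_clamp 0.55 [385. 232.   8.  12.] [ 0.494 -0.246  0.03 ]
black_clamp 0.52 [324. 196. 108.  54.] [ 0.536 -0.218  0.03 ]
red_bay 0.87 [403. 208.  29.  26.] [ 0.54  -0.323  0.03 ]
red_bay 0.45 [198. 231.  22.  40.] [0.459 0.227 0.03 ]
red_bay 0.25 [247. 220.  13.  35.] [0.495 0.112 0.03 ]
yellow_bay 0.62 [199. 232.  20.  35.] [0.462 0.226 0.03 ]
green_bay 0.67 [354. 202.  24.  28.] [ 0.553 -0.186  0.03 ]
green_bay 0.41 [203. 234.  14.  34.] [0.459 0.225 0.03 ]
green_bay 0.4 [381. 203.  24.  27.] [ 0.552 -0.258  0.03 ]
black_bay 0.63 [383. 204.  22.  29.] [ 0.547 -0.26   0.03 ]
dock_base 0.63 [166. 206.  20.  38.] [0.526 0.314 0.03 ]
alcohol_bottle 0.63 [265. 198.  13.   8.] [0.589 0.063 0.03 ]
pen_red 0.62 [288. 278.  44.  10.] [ 0.376 -0.037  0.03 ]
paper_tape 0.84 [453. 198.  24.  20.] [ 0.575 -0.448  0.03 ]
```

```bash
python3 - <<'E'
import cv2
a=cv2.imread('pics/top0.png')[180:300,140:490];cv2.imwrite('pics/top0c.png',cv2.resize(a,(800,274),interpolation=cv2.INTER_CUBIC))
E
```

```text
(no output)
```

View pics/top0c.png

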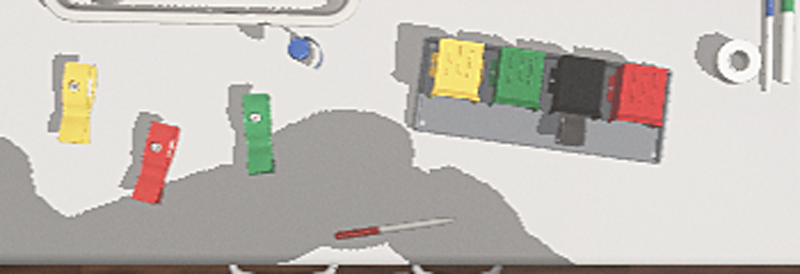

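View pics/top0.png

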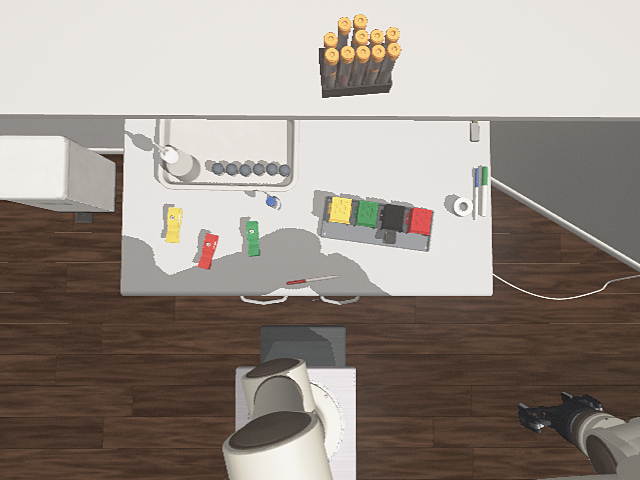

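View pics/scene0.png

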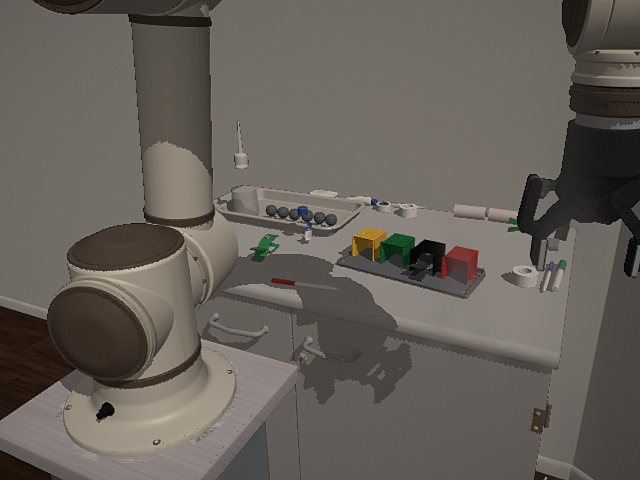

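```bash
cat >> h.py <<'E'
def blobs(p,col,amin=100):
    hsv=cv2.cvtColor(p['color'],cv2.COLOR_RGB2HSV);H,S,V=cv2.split(hsv)
    m={'red':((H<8)|(H>172)),'yellow':(H>18)&(H<34),'green':(H>45)&(H<85)}[col]&(S>130)&(V>40)
    n,l,s,c=cv2.connectedComponentsWithStats(m.astype(np.uint8))
    return [(s[i],c[i],np.argwhere(l==i)[:,::-1]) for i in range(1,n) if s[i][4]>amin]
E
python3 - <<'E'
from h import *
p=bot.camera('top')
for c in ['red','yellow','green']:
    for s,ce,pts in blobs(p,c):
        z=.031
        w=np.array([ray(p,u,v,z)[:2] for u,v in pts])
        r=cv2.minAreaRect((w*1000).astype(np.float32))
        print(c,s,ce.round(1),w.mean(0).round(3),[np.round(x,1) for x in r], np.round(cv2.boxPoints(r)))
for u,v in [(322,236),(429,251),(322,192.0),(433,207)]: print(u,v,ray(p,u,v,.01).round(3))
E
```

```text
red [409 208  23  27 485] [420.6 220.9] [ 0.54 -0.33] [array([ 540.8, -330.1]), array([53.4, 66.2]), np.float64(82.0)] [[ 504. -352.]
 [ 570. -361.]
 [ 577. -308.]
 [ 512. -299.]]
red [198 233  20  36 366] [207.4 251.4] [0.458 0.231] [array([459.6, 230.2]), array([31.8, 90.7]), np.float64(76.1)] [[412. 226.]
 [500. 204.]
 [507. 235.]
 [419. 257.]]
yellow [328 197  24  27 311] [339.5 210. ] [ 0.569 -0.116] [array([ 569.7, -115.3]), array([58.7, 66.6]), np.float64(83.6)] [[ 533. -141.]
 [ 600. -148.]
 [ 606.  -90.]
 [ 540.  -82.]]
yellow [166 207  16  36 335] [173.1 225.9] [0.525 0.322] [array([528.7, 321.2]), array([33.7, 91.2]), np.float64(85.2)] [[482. 308.]
 [573. 301.]
 [576. 334.]
 [485. 342.]]
322 236 [ 0.501 -0.07   0.01 ]
429 251 [ 0.462 -0.357  0.01 ]
322 192.0 [ 0.62 -0.07  0.01]
433 207 [ 0.58  -0.369  0.01 ]
```

```bash
cat >> h.py <<'E'
def plan(x,y,z,yaw,step=42):
    o=bot.get_obs();P=np.array(o['ee_pos'])*1000;r=o['tcp_rot'];
    d=np.array([x,y,z])*1000-P;dy=(yaw-r[2]+180)%360-180
    n=max(1,int(np.ceil(max(np.linalg.norm(d)/step,abs(dy)/8))));cy=r[2]
    print('t',round(o['time'],2),'pos',P.round(1),'rot',np.round(r,2),'n',n)
    rows=[]
    for i in range(n):
        a=np.radians(cy);dx,dyy=d[0]/n,d[1]/n
        rows.append([round(float(dx*np.cos(a)+dyy*np.sin(a)),1),round(float(dx*np.sin(a)-dyy*np.cos(a)),1),round(float(-d[2]/n),1),0,0,round(float(-np.radians(dy/n)),3)]);cy+=dy/n
    for i in range(0,n,5): print(rows[i:i+5])
E
python3 -c "
from h import *
plan(.42,-.25,.28,-7.5)"
```

```text
t 0.75 pos [ 132.8 -533.7  250.3] rot [180.    -0.    13.97] n 10
[[34.7, -20.6, -3.0, 0, 0, 0.037], [33.9, -21.9, -3.0, 0, 0, 0.037], [33.1, -23.1, -3.0, 0, 0, 0.037], [32.2, -24.4, -3.0, 0, 0, 0.037], [31.3, -25.6, -3.0, 0, 0, 0.037]]
[[30.3, -26.7, -3.0, 0, 0, 0.037], [29.3, -27.8, -3.0, 0, 0, 0.037], [28.2, -28.9, -3.0, 0, 0, 0.037], [27.1, -29.9, -3.0, 0, 0, 0.037], [25.9, -30.9, -3.0, 0, 0, 0.037]]
```

Call:
servo_tool(motion=[[[35, -21, -3, 0, 0, 0.037], [34, -22, -3, 0, 0, 0.037], [33, -23, -3, 0, 0, 0.037], [32, -24, -3, 0, 0, 0.037], [31, -26, -3, 0, 0, 0.037]]])

```text
time: 1.25
ee_pos: [0.2768, -0.3901, 0.2655]
tcp_rot: [180.0, -0.0, 3.3]
wrist_force: [0.1, -0.5, 0.8]
opening: 0.0855
```

Call:
servo_tool(motion=[[[30, -27, -3, 0, 0, 0.037], [29, -28, -3, 0, 0, 0.037], [28, -29, -3, 0, 0, 0.037], [27, -30, -3, 0, 0, 0.037], [26, -31, -3, 0, 0, 0.037]]])

```text
time: 1.75
ee_pos: [0.4193, -0.2469, 0.2806]
tcp_rot: [180.0, -0.0, -7.3]
wrist_force: [0.5, 0.4, 0.1]
opening: 0.0856
```

```bash
python3 - <<'E'
from h import *
p=bot.camera('wrist');save(p,'w1')
print(bot.get_obs()['ee_pos'],bot.get_obs()['tcp_rot'],-np.array(p['R']).T@np.array(p['t']),p['R'],p['fx'])
np.save('w1.npy',p,allow_pickle=True)
plan(.40,.26,.28,-10)
E
```

```text
[ 0.4224131  -0.24373295  0.28062659] [-1.79910852e+02 -1.06199556e-01 -7.30504127e+00] [ 0.49342356 -0.25600789  0.40425639] [[-1.27648843e-01 -9.91819338e-01  4.17607165e-04]
 [-9.48009631e-01  1.22134195e-01  2.93872384e-01]
 [-2.91519317e-01  3.71165743e-02 -9.55844573e-01]] 412.30994903944134
t 1.8 pos [ 422.4 -243.7  280.6] rot [-1.7991e+02 -1.1000e-01 -7.3100e+00] n 13
[[-6.6, -38.2, 0.0, 0, 0, 0.004], [-6.8, -38.2, 0.0, 0, 0, 0.004], [-6.9, -38.2, 0.0, 0, 0, 0.004], [-7.1, -38.1, 0.0, 0, 0, 0.004], [-7.2, -38.1, 0.0, 0, 0, 0.004]]
[[-7.3, -38.1, 0.0, 0, 0, 0.004], [-7.5, -38.1, 0.0, 0, 0, 0.004], [-7.6, -38.0, 0.0, 0, 0, 0.004], [-7.7, -38.0, 0.0, 0, 0, 0.004], [-7.9, -38.0, 0.0, 0, 0, 0.004]]
[[-8.0, -37.9, 0.0, 0, 0, 0.004], [-8.2, -37.9, 0.0, 0, 0, 0.004], [-8.3, -37.9, 0.0, 0, 0, 0.004]]
```

View pics/w1.png

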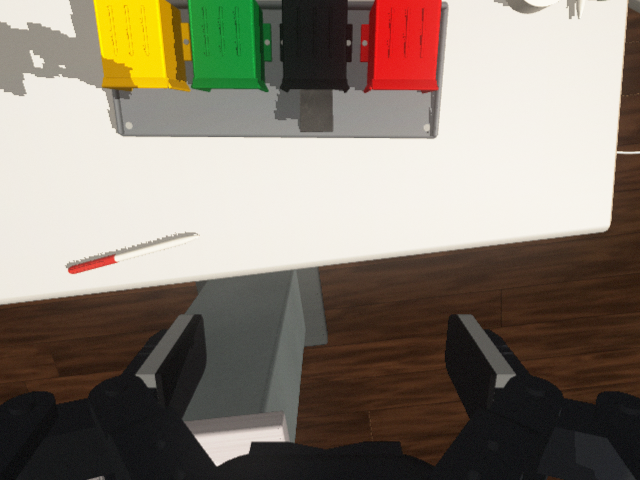

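```bash
python3 - <<'E'
import cv2
a=cv2.imread('pics/w1.png')
l=cv2.resize(a[60:150,95:275],None,fx=4,fy=4,interpolation=cv2.INTER_CUBIC)
r=cv2.resize(a[60:150,270:450],None,fx=4,fy=4,interpolation=cv2.INTER_CUBIC)
cv2.imwrite('pics/w1z.png',cv2.resize(cv2.vconcat([l,r]),(720,600) if 0 else (600,600)))
E
```

```text
(no output)
```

View pics/w1z.png

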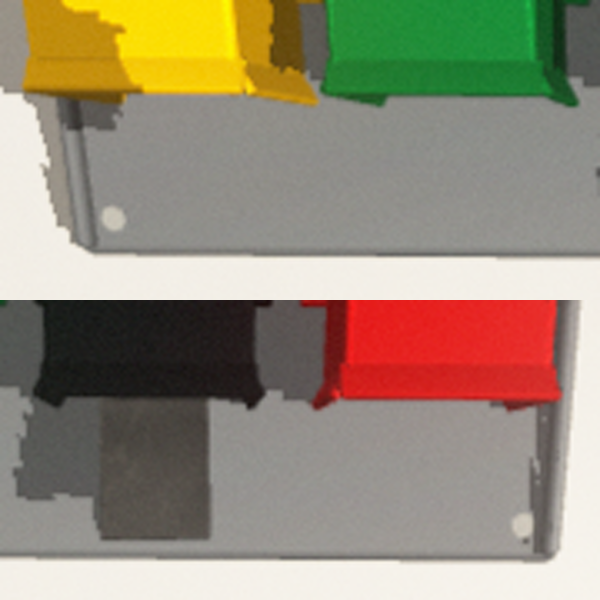

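Call:
servo_tool(motion=[[[-7, -38, 0, 0, 0, 0.004], [-7, -38, 0, 0, 0, 0.004], [-7, -38, 0, 0, 0, 0.004], [-7, -38, 0, 0, 0, 0.004], [-7, -38, 0, 0, 0, 0.004]]])

```text
time: 2.3
ee_pos: [0.4082, -0.0569, 0.2805]
tcp_rot: [-179.9, -0.0, -8.0]
wrist_force: [0.4, 0.5, 1.0]
opening: 0.0852
```

Call:
servo_tool(motion=[[[-7, -38, 0, 0, 0, 0.004], [-7, -38, 0, 0, 0, 0.004], [-8, -38, 0, 0, 0, 0.004], [-8, -38, 0, 0, 0, 0.004], [-8, -38, 0, 0, 0, 0.004]]])

```text
time: 2.8
ee_pos: [0.3795, 0.0134, 0.2877]
tcp_rot: [-174.6, 0.1, -1.7]
wrist_force: [-0.2, 0.2, 0.3]
opening: 0.0859
```

Call:
servo_tool(motion=[[[-8, -38, 0, 0, 0, 0.004], [-8, -38, 0, 0, 0, 0.004], [-8, -38, 0, 0, 0, 0.004], [0, 0, 0, 0, 0, 0]]])

```text
time: 3.2
ee_pos: [0.3574, 0.0522, 0.3011]
tcp_rot: [-171.5, 0.2, 2.1]
wrist_force: [0.6, -1.2, 0.3]
opening: 0.0854
```

```bash
python3 - <<'E'
from h import *
p=bot.camera('wrist');save(p,'w2');np.save('w2.npy',p,allow_pickle=True)
o=bot.get_obs();print(o['time'],o['ee_pos'],o['tcp_rot'])
for c in ['red','yellow','green']:
    for s,ce,pts in blobs(p,c,600):
        w=np.array([ray(p,u,v,.031)[:2] for u,v in pts])
        r=cv2.minAreaRect((w*1000).astype(np.float32))
        print(c,s,ce.round(1),[np.round(x,1) for x in r], np.round(cv2.boxPoints(r)).tolist())
E
```

```text
3.25 [0.35782004 0.0516582  0.30068308] [-1.71547219e+02  1.57323771e-01  2.06229437e+00]
red [ 162   20   55  109 3494] [188.1  75.3] [array([458.5, 227.4]), array([41.1, 91.2]), np.float64(75.1)] [[409.0, 219.0], [497.0, 196.0], [508.0, 236.0], [420.0, 259.0]]
yellow [  73    0   45   53 1940] [94.8 25.9] [array([502.1, 318.2]), array([45.5, 44.1]), np.float64(87.1)] [[479.0, 297.0], [523.0, 294.0], [525.0, 340.0], [481.0, 342.0]]
green [ 290    0   38   95 2699] [309.1  46.6] [array([485.9, 112.4]), array([77., 31.]), np.float64(3.8)] [[446.0, 125.0], [448.0, 94.0], [525.0, 100.0], [523.0, 130.0]]
```

View pics/w2.png

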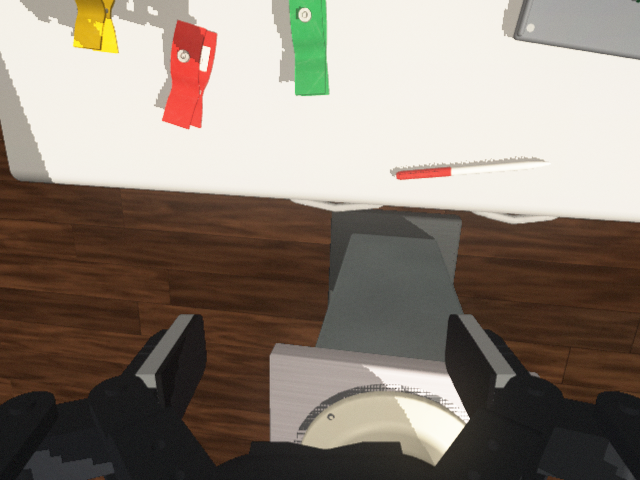

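```bash
python3 - <<'E'
from h import *
o=bot.get_obs();print(np.round(o['q'],1),np.round(o['joint_efforts'],1))
E
```

```text
[  2.  -19.   -6.1 103.1   8.5 179.9] [  0.5 -25.1  45.3   0.4   0.7  -0. ]
```

```bash
cat >> h.py <<'E'
from scipy.spatial.transform import Rotation as Ro
def plan(x,y,z,yaw,step=42,tilt=0):
    o=bot.get_obs();P=np.array(o['ee_pos'])*1000;R0=Ro.from_euler('xyz',o['tcp_rot'],degrees=True)
    Rt=Ro.from_euler('xyz',[180,tilt,yaw],degrees=True)
    d=np.array([x,y,z])*1000-P;rv=(R0.inv()*Rt).as_rotvec()
    n=max(1,int(np.ceil(max(np.linalg.norm(d)/step,np.linalg.norm(rv)/.14))))
    print('t',round(o['time'],2),'pos',P.round(1),'rot',np.round(o['tcp_rot'],2),'q',np.round(o['q'],1),'n',n)
    rows=[]
    for i in range(n):
        Ri=R0*Ro.from_rotvec(rv*i/n)
        rows.append([round(float(v),1)+0. for v in Ri.inv().apply(d/n)]+[round(float(v),3)+0. for v in rv/n])
    for i in range(0,n,5): print(rows[i:i+5])
E
python3 -c "
from h import *
plan(.52,.22,.28,165)"
```

```text
t 3.25 pos [357.8  51.7 300.7] rot [-1.7155e+02  1.6000e-01  2.0600e+00] q [  2.  -19.   -6.1 103.1   8.5 179.9] n 21
[[8.0, -7.5, 2.1, -0.002, -0.01, -0.135], [9.0, -6.4, 2.0, -0.002, -0.01, -0.135], [9.8, -5.1, 1.9, -0.002, -0.01, -0.135], [10.4, -3.7, 1.8, -0.002, -0.01, -0.135], [10.8, -2.3, 1.7, -0.002, -0.01, -0.135]]
[[11.0, -0.8, 1.6, -0.002, -0.01, -0.135], [11.1, 0.7, 1.4, -0.002, -0.01, -0.135], [10.9, 2.1, 1.3, -0.002, -0.01, -0.135], [10.5, 3.6, 1.2, -0.002, -0.01, -0.135], [9.9, 5.0, 1.1, -0.002, -0.01, -0.135]]
[[9.2, 6.3, 1.1, -0.002, -0.01, -0.135], [8.3, 7.4, 1.0, -0.002, -0.01, -0.135], [7.2, 8.5, 0.9, -0.002, -0.01, -0.135], [6.0, 9.4, 0.9, -0.002, -0.01, -0.135], [4.7, 10.1, 0.8, -0.002, -0.01, -0.135]]
[[3.3, 10.6, 0.8, -0.002, -0.01, -0.135], [1.9, 11.0, 0.8, -0.002, -0.01, -0.135], [0.4, 11.1, 0.8, -0.002, -0.01, -0.135], [-1.1, 11.1, 0.8, -0.002, -0.01, -0.135], [-2.6, 10.8, 0.9, -0.002, -0.01, -0.135]]
[[-4.0, 10.4, 0.9, -0.002, -0.01, -0.135]]
```

Call:
servo_tool(motion=[[[8, -7.5, 2, -0.002, -0.01, -0.135], [9, -6.5, 2, -0.002, -0.01, -0.135], [10, -5, 2, -0.002, -0.01, -0.135], [10.5, -3.5, 2, -0.002, -0.01, -0.135], [11, -2.5, 1.5, -0.002, -0.01, -0.135]]])

```text
time: 3.75
ee_pos: [0.3978, 0.0915, 0.2947]
tcp_rot: [-172.9, -2.3, 41.0]
wrist_force: [-0.1, -0.9, 0.2]
opening: 0.0853
```

Call:
servo_tool(motion=[[[11, -1, 1.5, -0.002, -0.01, -0.135], [11, 0.5, 1.5, -0.002, -0.01, -0.135], [11, 2, 1, -0.002, -0.01, -0.135], [10.5, 3.5, 1, -0.002, -0.01, -0.135], [10, 5, 1, -0.002, -0.01, -0.135]]])

```text
time: 4.25
ee_pos: [0.4362, 0.1319, 0.2904]
tcp_rot: [-175.5, -3.4, 79.8]
wrist_force: [0.1, 0.7, 0.0]
opening: 0.0857
```

Call:
servo_tool(motion=[[[9, 6.5, 1, -0.002, -0.01, -0.135], [8.5, 7.5, 1, -0.002, -0.01, -0.135], [7, 8.5, 1, -0.002, -0.01, -0.135], [6, 9.5, 1, -0.002, -0.01, -0.135], [4.5, 10, 1, -0.002, -0.01, -0.135]]])

```text
time: 4.75
ee_pos: [0.4753, 0.1714, 0.2849]
tcp_rot: [-178.2, -2.6, 118.6]
wrist_force: [-0.4, -0.6, -1.1]
opening: 0.0853
```

Call:
servo_tool(motion=[[[3.5, 10.5, 1, -0.002, -0.01, -0.135], [2, 11, 1, -0.002, -0.01, -0.135], [0.5, 11, 1, -0.002, -0.01, -0.135], [-1, 11, 1, -0.002, -0.01, -0.135], [-2.5, 11, 1, -0.002, -0.01, -0.135]]])

```text
time: 5.25
ee_pos: [0.5133, 0.2119, 0.2791]
tcp_rot: [-179.8, -0.3, 157.4]
wrist_force: [0.2, -0.4, -1.1]
opening: 0.0859
```

```bash
python3 -c "
from h import *
plan(.52,.22,.28,165)"
```

```text
t 5.25 pos [513.3 211.9 279.1] rot [-179.81   -0.35  157.37] q [22.4  6.9 15.4 98.9  0.1 45. ] n 1
[[-3.0, 10.1, -0.9, -0.003, -0.006, -0.133]]
```

Call:
servo_tool(motion=[[[-3, 10, -1, -0.003, -0.006, -0.13], [0, 0, 0, 0, 0, 0]]])

```text
time: 5.45
ee_pos: [0.52, 0.2202, 0.2798]
tcp_rot: [180.0, -0.0, 164.6]
wrist_force: [-0.8, 0.1, -0.2]
opening: 0.0855
```

```bash
python3 - <<'E'
from h import *
p=bot.camera('wrist');save(p,'w3');np.save('w3.npy',p,allow_pickle=True)
o=bot.get_obs();print(o['time'],o['ee_pos'],o['tcp_rot'])
for c in ['red','yellow','green']:
    for s,ce,pts in blobs(p,c,600):
        w=np.array([ray(p,u,v,.031)[:2] for u,v in pts])
        r=cv2.minAreaRect((w*1000).astype(np.float32))
        print(c,s,ce.round(1),[np.round(x,1) for x in r], np.round(cv2.boxPoints(r)).tolist())
E
```

```text
5.5 [0.51956988 0.21976917 0.28004413] [-1.79994764e+02 -6.06604929e-02  1.64374634e+02]
red [ 304   76   34  109 3305] [321.2 128.6] [array([459.9, 233.3]), array([27.7, 91.3]), np.float64(75.3)] [[412.0, 231.0], [500.0, 208.0], [508.0, 235.0], [419.0, 258.0]]
yellow [ 413  125   47  106 3520] [436.4 176.2] [array([527.3, 322.9]), array([34. , 93.8]), np.float64(85.4)] [[479.0, 310.0], [573.0, 302.0], [575.0, 336.0], [482.0, 344.0]]
yellow [   0  290   66   86 3874] [ 27.9 334.9] [array([ 575.4, -103.3]), array([ 64.4, 109.3]), np.float64(61.6)] [[512.0, -106.0], [608.0, -158.0], [639.0, -101.0], [543.0, -49.0]]
green [ 173  150   67  102 2782] [206.8 198.5] [array([493. , 118.6]), array([90.9, 34.3]), np.float64(3.3)] [[447.0, 133.0], [449.0, 99.0], [539.0, 104.0], [537.0, 138.0]]
```

View pics/w3.png

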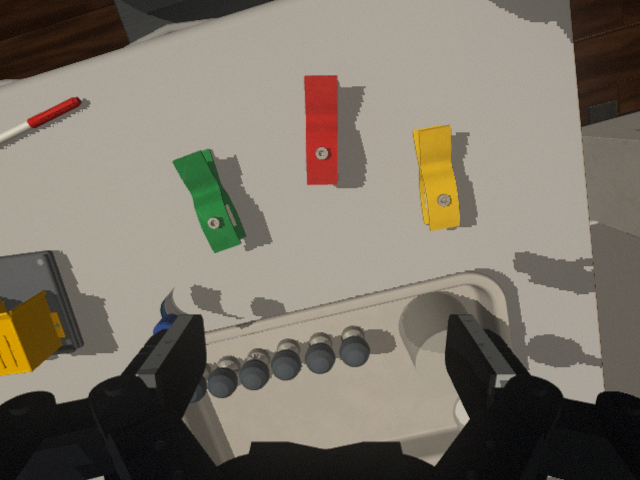

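```bash
python3 - <<'E'
from h import *
p=np.load('w1.npy',allow_pickle=True).item()
L=ray(p,122.9,135.6,.006);Rr=ray(p,435.6,137.4,.006)
print(L,Rr,np.linalg.norm(L-Rr)); d=(L-Rr)[:2];d/=np.linalg.norm(d);print('yaw',np.degrees(np.arctan2(-d[0],d[1])))
ex=np.array([d[1],-d[0]]);mid=(L+Rr)[:2]/2;C=mid+ex*.056;print('C',C)
import itertools
img=p['color'][:,:,::-1].copy()
for k in (-105,-35,35,105):
    for dy in (-24.5,24.5):
        for x in(-27.5,27.5):
            # hood: mouth at -56+46=-10 => bay origin at x=+17.5
            X=C+ex*(x+17.5)/1000+d*(k+dy)/1000
            u,v=proj(p,[X[0],X[1],.06]);cv2.circle(img,(int(u),int(v)),3,(255,0,255),-1)
    X=C+ex*.0175+d*k/1000; print(k,X)
p2=bot.camera('top');i2=p2['color'][:,:,::-1].copy()
for k in (-105,-35,35,105):
    for dy in (-24.5,24.5):
        for x in(-27.5,27.5):
            X=C+ex*(x+17.5)/1000+d*(k+dy)/1000
            u,v=proj(p2,[X[0],X[1],.06]);i2[int(round(v)),int(round(u))]=(255,0,255)
i2=cv2.resize(i2[180:270,300:460],(800,450),interpolation=cv2.INTER_NEAREST)
cv2.imwrite('pics/chk.png',img);cv2.imwrite('pics/chk2.png',i2)
plan(.431,.241,.1,165.3)
E
```

```text
[ 0.49932616 -0.06593774  0.006     ] [ 0.46030803 -0.35624269  0.006     ] 0.2929153066748389
yaw -7.654903921412172
C [ 0.53531804 -0.21854976]
-105 [ 0.53867544 -0.32494514]
-35 [ 0.54799987 -0.25556896]
35 [ 0.55732431 -0.18619277]
105 [ 0.56664874 -0.11681659]
t 5.55 pos [519.4 219.6 280.2] rot [ 1.800e+02 -6.000e-02  1.643e+02] q [22.9  7.8 16.5 98.8  0.  38.6] n 5
[[18.1, -0.7, 36.1, 0.0, 0.0, -0.003], [18.1, -0.6, 36.1, 0.0, 0.0, -0.003], [18.2, -0.5, 36.1, 0.0, 0.0, -0.003], [18.2, -0.5, 36.1, 0.0, 0.0, -0.003], [18.2, -0.4, 36.0, 0.0, 0.0, -0.003]]
```

View pics/chk.png

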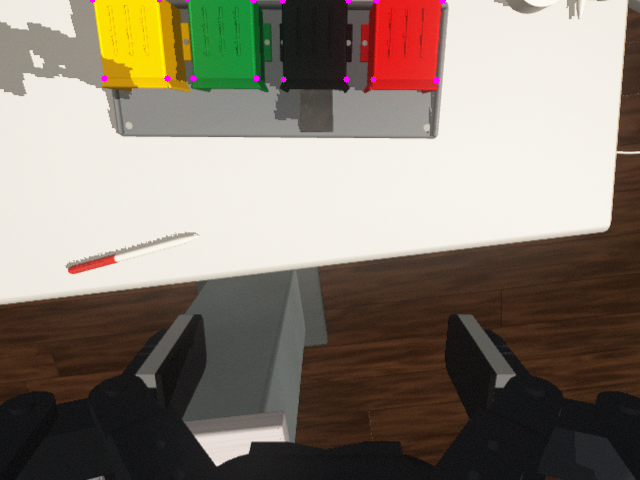

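View pics/chk2.png

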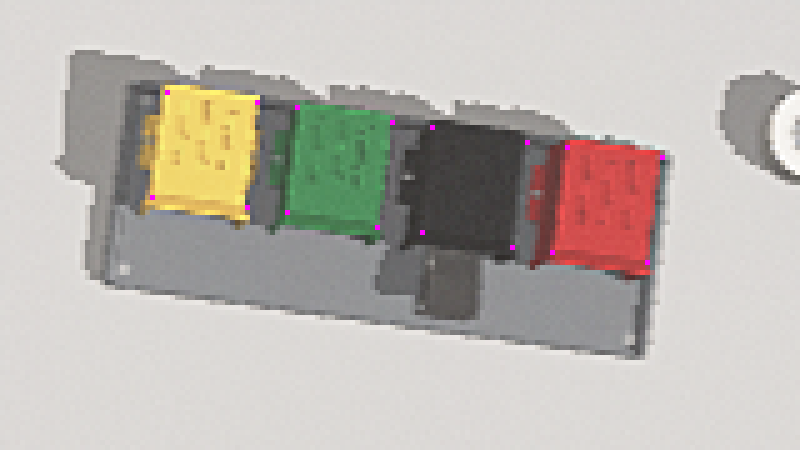

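Call:
servo_tool(motion=[[[18, -0.6, 36, 0, 0, -0.004], [18, -0.6, 36, 0, 0, -0.004], [18, -0.5, 36, 0, 0, -0.004], [18, -0.5, 36, 0, 0, -0.003], [18, -0.5, 36, 0, 0, -0.003]]], gripper=55, newtons=40)

```text
time: 6.05
ee_pos: [0.4307, 0.2401, 0.0994]
tcp_rot: [179.9, -0.0, 165.3]
wrist_force: [0.8, 0.0, 0.2]
opening: 0.0549
```

```bash
python3 - <<'E'
from h import *
plan(.431,.241,.022,165.3,step=25)
p=bot.camera('wrist');save(p,'w4')
E
```

```text
t 6.05 pos [430.7 240.1  99.4] rot [179.95  -0.   165.32] q [ 29.1  -3.1 -14.8  78.3   0.   43.8] n 4
[[0.0, 0.2, 19.3, 0.0, 0.0, 0.0], [0.0, 0.2, 19.3, 0.0, 0.0, 0.0], [0.0, 0.2, 19.3, 0.0, 0.0, 0.0], [0.0, 0.2, 19.3, 0.0, 0.0, 0.0]]
```

View pics/w4.png

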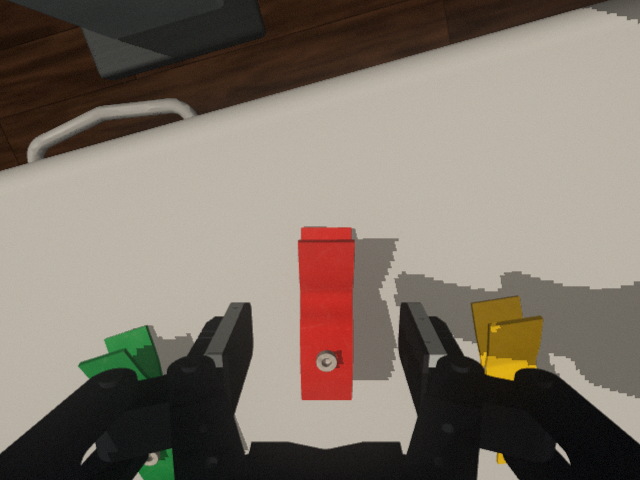

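Call:
servo_tool(motion=[[[0, 0, 20, 0, 0, 0], [0, 0, 20, 0, 0, 0], [0, 0, 19, 0, 0, 0], [0, 0, 18, 0, 0, 0], [0, 0, 0, 0, 0, 0]]])

```text
time: 6.6
ee_pos: [0.4307, 0.2397, 0.0221]
tcp_rot: [-179.9, -0.2, 165.4]
wrist_force: [-0.7, -0.0, -0.7]
opening: 0.0551
```

Call:
servo_tool(motion=[[[0, 0, 0, 0, 0, 0], [0, 0, 0, 0, 0, 0], [0, 0, 0, 0, 0, 0], [0, 0, 0, 0, 0, 0], [0, 0, 0, 0, 0, 0]]], gripper=10)

```text
time: 7.1
ee_pos: [0.4324, 0.241, 0.0252]
tcp_rot: [179.9, 0.1, 165.5]
wrist_force: [-1.5, -2.0, 6.5]
opening: 0.0268
```

```bash
python3 - <<'E'
from h import *
plan(.431,.241,.12,172.3,step=30)
E
```

```text
t 7.1 pos [432.4 241.   25.2] rot [1.7989e+02 8.0000e-02 1.6553e+02] q [ 29.1  -0.7 -20.9  69.7   0.   43.6] n 4
[[0.3, 0.0, -23.7, 0.0, 0.0, -0.03], [0.3, 0.0, -23.7, 0.0, 0.0, -0.03], [0.3, 0.0, -23.7, 0.0, 0.0, -0.03], [0.3, 0.0, -23.7, 0.0, 0.0, -0.03]]
```

Call:
servo_tool(motion=[[[0, 0, -24, 0, 0, -0.03], [0, 0, -24, 0, 0, -0.03], [0, 0, -24, 0, 0, -0.03], [0, 0, -24, 0, 0, -0.03]]])

```text
time: 7.5
ee_pos: [0.4317, 0.2407, 0.1212]
tcp_rot: [179.9, 0.0, 172.5]
wrist_force: [-0.4, 1.1, 0.6]
opening: 0.0272
```

```bash
python3 - <<'E'
from h import *
plan(.418,-.309,.12,172.35,step=42)
p=bot.camera('wrist');save(p,'w5')
E
```

```text
t 7.5 pos [431.7 240.7 121.2] rot [1.7993e+02 2.0000e-02 1.7249e+02] q [ 29.1  -3.3 -12.5  80.7   0.1  36.6] n 14
[[-4.2, -39.1, 0.0, 0.0, 0.0, 0.0], [-4.2, -39.1, 0.0, 0.0, 0.0, 0.0], [-4.2, -39.1, 0.0, 0.0, 0.0, 0.0], [-4.2, -39.1, 0.0, 0.0, 0.0, 0.0], [-4.2, -39.1, 0.1, 0.0, 0.0, 0.0]]
[[-4.2, -39.1, 0.1, 0.0, 0.0, 0.0], [-4.2, -39.1, 0.1, 0.0, 0.0, 0.0], [-4.2, -39.1, 0.1, 0.0, 0.0, 0.0], [-4.2, -39.1, 0.1, 0.0, 0.0, 0.0], [-4.2, -39.1, 0.1, 0.0, 0.0, 0.0]]
[[-4.2, -39.1, 0.1, 0.0, 0.0, 0.0], [-4.2, -39.1, 0.1, 0.0, 0.0, 0.0], [-4.2, -39.0, 0.1, 0.0, 0.0, 0.0], [-4.2, -39.0, 0.1, 0.0, 0.0, 0.0]]
```

View pics/w5.png

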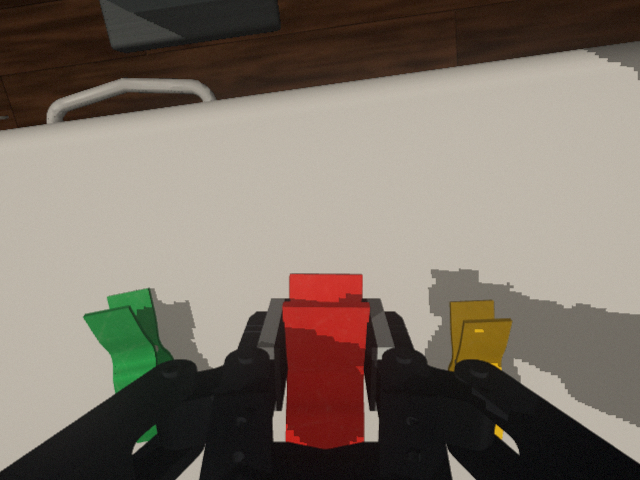

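Call:
servo_tool(motion=[[[-4, -39, 0, 0, 0, 0], [-4, -39, 0, 0, 0, 0], [-4, -39, 0, 0, 0, 0], [-4, -39, 0, 0, 0, 0], [-4, -39, 0, 0, 0, 0]]])

```text
time: 8.05
ee_pos: [0.4257, 0.0434, 0.12]
tcp_rot: [179.9, 0.0, 172.4]
wrist_force: [0.4, 0.5, -0.5]
opening: 0.0268
```

Call:
servo_tool(motion=[[[-4, -39, 0, 0, 0, 0], [-4, -39, 0, 0, 0, 0], [-4, -39, 0, 0, 0, 0], [-4, -39, 0, 0, 0, 0], [-4, -39, 0, 0, 0, 0]]])

```text
time: 8.55
ee_pos: [0.4198, -0.1529, 0.1199]
tcp_rot: [180.0, 0.1, 172.4]
wrist_force: [0.8, 0.6, -0.4]
opening: 0.0269
```

Call:
servo_tool(motion=[[[-4, -39, 0, 0, 0, 0], [-4, -39, 0, 0, 0, 0], [-4, -39, 0, 0, 0, 0], [-4, -39, 0, 0, 0, 0], [0, 0, 0, 0, 0, 0]]])

```text
time: 9.05
ee_pos: [0.4149, -0.3116, 0.1192]
tcp_rot: [-180.0, 0.0, 172.2]
wrist_force: [0.3, 0.1, -0.1]
opening: 0.0268
```

```bash
python3 - <<'E'
from h import *
plan(.4198,-.309,.038,172.35,step=30)
E
```

```text
t 9.05 pos [ 414.9 -311.6  119.2] rot [-1.7998e+02  1.0000e-02  1.7221e+02] q [-36.9   0.2  -9.4  80.4  -0.  -29.1] n 3
[[-1.5, 1.1, 27.1, 0.0, 0.0, -0.001], [-1.5, 1.1, 27.1, 0.0, 0.0, -0.001], [-1.5, 1.1, 27.1, 0.0, 0.0, -0.001]]
```

Call:
servo_tool(motion=[[[-1.5, 1, 27, 0, 0, -0.001], [-1.5, 1, 27, 0, 0, -0.001], [-1.5, 1, 27, 0, 0, 0], [0, 0, 0, 0, 0, 0]]])

```text
time: 9.45
ee_pos: [0.419, -0.3041, 0.0356]
tcp_rot: [179.8, -0.2, 172.6]
wrist_force: [0.4, 0.1, -1.2]
opening: 0.0269
```

```bash
python3 - <<'E'
from h import *
plan(.4901,-.3184,.037,172.35,step=20)
p=bot.camera('wrist');save(p,'w6')
E
```

```text
t 9.45 pos [ 419.  -304.1   35.6] rot [179.83  -0.21 172.56] q [-36.    2.3 -16.6  71.4   0.  -28.5] n 4
[[-18.1, -1.2, -0.4, 0.001, -0.001, 0.001], [-18.1, -1.2, -0.4, 0.001, -0.001, 0.001], [-18.1, -1.2, -0.4, 0.001, -0.001, 0.001], [-18.1, -1.2, -0.4, 0.001, -0.001, 0.001]]
```

View pics/w6.png

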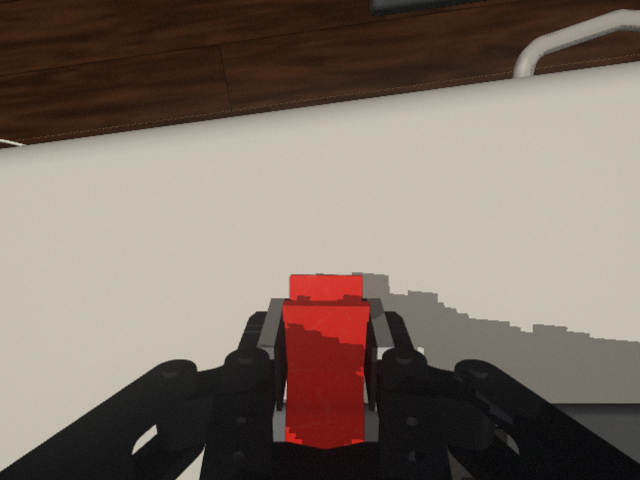

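```bash
python3 - <<'E'
from h import *
for i in range(4):
    p=bot.camera('top'); print(bot.get_obs()['ee_pos'].round(4) if hasattr(bot.get_obs()['ee_pos'],'round') else bot.get_obs()['ee_pos'])
cv2.imwrite('pics/t7.png',cv2.resize(p['color'][180:290,300:460,::-1],(800,550),interpolation=cv2.INTER_CUBIC))
plan(.4901,-.3184,.037,172.35,step=20)
E
```

```text
[ 0.4202 -0.3051  0.0389]
[ 0.4206 -0.3055  0.0397]
[ 0.4208 -0.3057  0.04  ]
[ 0.4208 -0.3058  0.0399]
t 9.7 pos [ 420.8 -305.8   39.9] rot [-1.7999e+02  9.0000e-02  1.7256e+02] q [-36.    2.2 -16.2  71.5   0.  -28.6] n 4
[[-17.6, -0.9, 0.8, 0.0, 0.0, 0.001], [-17.6, -0.9, 0.8, 0.0, 0.0, 0.001], [-17.6, -0.8, 0.7, 0.0, 0.0, 0.001], [-17.6, -0.8, 0.7, 0.0, 0.0, 0.001]]
```

View pics/t7.png

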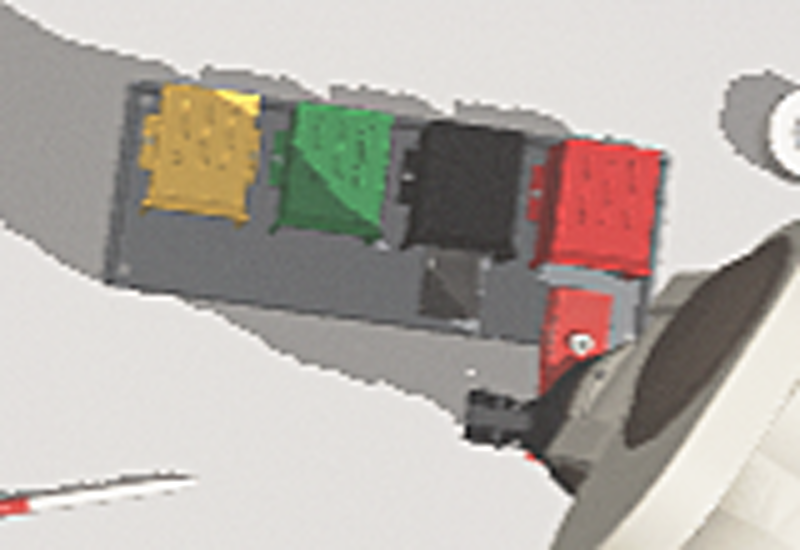

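Call:
servo_tool(motion=[[[-5, -3, 1, 0, 0, 0.003], [-16, 0, 1, 0, 0, 0], [-16, 0, 0, 0, 0, 0], [-16, 0, 0, 0, 0, 0], [0, 0, 0, 0, 0, 0]]])

```text
time: 10.2
ee_pos: [0.474, -0.316, 0.0367]
tcp_rot: [180.0, 0.1, 172.4]
wrist_force: [-0.6, -1.1, -1.2]
opening: 0.0269
```

```bash
python3 - <<'E'
from h import *
p=bot.camera('top')
p=bot.camera('top')
cv2.imwrite('pics/t8.png',cv2.resize(p['color'][180:290,300:460,::-1],(800,550),interpolation=cv2.INTER_CUBIC))
print(bot.get_obs()['wrist_force'])
plan(.4901,-.3184,.035,172.35,step=5)
E
```

```text
[-0.17744898  0.37387626 -0.01492179]
t 10.3 pos [ 472.3 -315.5   36.3] rot [ 1.7995e+02 -3.0000e-02  1.7239e+02] q [-33.8   8.8  -9.5  71.8   0.  -26.1] n 4
[[-4.5, -0.1, 0.3, 0.0, 0.0, 0.0], [-4.5, -0.1, 0.3, 0.0, 0.0, 0.0], [-4.5, -0.1, 0.3, 0.0, 0.0, 0.0], [-4.5, -0.1, 0.3, 0.0, 0.0, 0.0]]
```

View pics/t8.png

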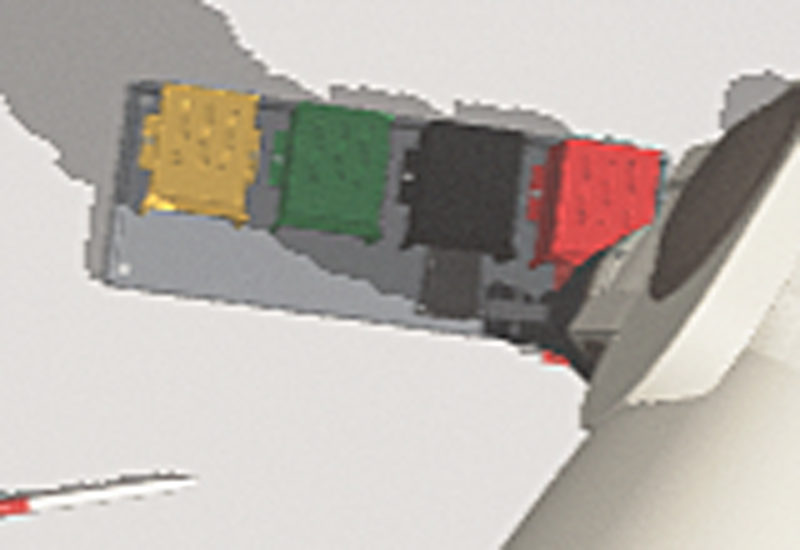

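Call:
servo_tool(motion=[[[-5, 0, 0.5, 0, 0, 0], [-5, 0, 0.5, 0, 0, 0], [-4, 0, 0, 0, 0, 0], [-2, 0, 0, 0, 0, 0], [0, 0, 0, 0, 0, 0]]])

```text
time: 10.8
ee_pos: [0.4886, -0.3177, 0.0355]
tcp_rot: [180.0, 0.0, 172.4]
wrist_force: [0.3, 0.2, 2.2]
opening: 0.0268
```

Call:
servo_tool(motion=[[[-1.5, 0, 0, 0, 0, 0], [-1.5, 0, 0, 0, 0, 0], [0, 0, 0, 0, 0, 0]]])

```text
time: 11.1
ee_pos: [0.4912, -0.318, 0.0354]
tcp_rot: [180.0, -0.0, 172.4]
wrist_force: [-2.3, 0.8, 4.7]
opening: 0.0268
```

Call:
servo_tool(motion=[[[-1.5, 0, 0, 0, 0, 0], [-1.5, 0, 0, 0, 0, 0], [0, 0, 0, 0, 0, 0]]])

```text
time: 11.4
ee_pos: [0.4915, -0.318, 0.0351]
tcp_rot: [179.9, -0.3, 172.3]
wrist_force: [-16.4, 2.5, 11.7]
opening: 0.027
```

Call:
servo_tool(motion=[[[2, 0, -1, 0, 0, 0], [0, 0, 0, 0, 0, 0]]])

```text
time: 11.6
ee_pos: [0.4913, -0.318, 0.0358]
tcp_rot: [179.9, -0.1, 172.4]
wrist_force: [-5.6, 0.9, 1.5]
opening: 0.027
```

Call:
servo_tool(motion=[[[0, 0, 0, 0, 0, 0], [0, 0, 0, 0, 0, 0], [0, 0, 0, 0, 0, 0], [0, 0, -15, 0, 0, 0], [0, 0, -30, 0, 0, 0]]], gripper=45)

```text
time: 12.1
ee_pos: [0.4913, -0.3174, 0.0804]
tcp_rot: [179.9, -0.2, 172.4]
wrist_force: [0.6, 0.1, -0.2]
opening: 0.0451
```

Call:
servo_tool(motion=[[[0, 0, -40, 0, 0, 0], [20, 0, -40, 0, 0, 0], [35, 0, 0, 0, 0, 0], [0, 0, 0, 0, 0, 0]]])

```text
time: 12.5
ee_pos: [0.4358, -0.3109, 0.1644]
tcp_rot: [-180.0, 0.1, 172.3]
wrist_force: [1.3, 0.3, 0.1]
opening: 0.0451
```

```bash
python3 - <<'E'
from h import *
p=bot.camera('wrist');save(p,'w9')
# yellow: refine from w3
p=np.load('w3.npy',allow_pickle=True).item()
cv2.imwrite('pics/w3z.png',cv2.resize(p['color'][110:270,160:480,::-1],(800,400),interpolation=cv2.INTER_CUBIC))
plan(.50,.30,.16,175)
E
```

```text
t 12.55 pos [ 437.  -311.1  163.5] rot [-1.7998e+02  1.3000e-01  1.7232e+02] q [-35.5   2.1  -2.5  85.2   0.  -27.8] n 15
[[1.3, 40.9, 0.2, 0.0, 0.0, -0.003], [1.1, 40.9, 0.2, 0.0, 0.0, -0.003], [1.0, 40.9, 0.2, 0.0, 0.0, -0.003], [0.9, 40.9, 0.2, 0.0, 0.0, -0.003], [0.8, 40.9, 0.2, 0.0, 0.0, -0.003]]
[[0.6, 41.0, 0.2, 0.0, 0.0, -0.003], [0.5, 41.0, 0.2, 0.0, 0.0, -0.003], [0.4, 41.0, 0.2, 0.0, 0.0, -0.003], [0.3, 41.0, 0.2, 0.0, 0.0, -0.003], [0.1, 41.0, 0.2, 0.0, 0.0, -0.003]]
[[0.0, 41.0, 0.2, 0.0, 0.0, -0.003], [-0.1, 41.0, 0.2, 0.0, 0.0, -0.003], [-0.3, 41.0, 0.2, 0.0, 0.0, -0.003], [-0.4, 41.0, 0.2, 0.0, 0.0, -0.003], [-0.5, 41.0, 0.2, 0.0, 0.0, -0.003]]
```

View pics/w9.png

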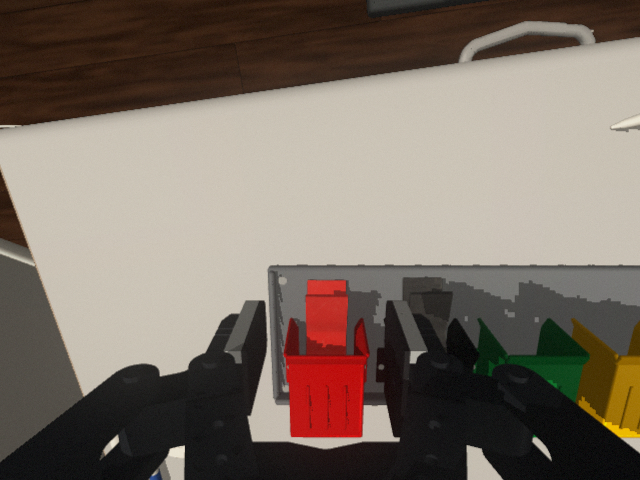

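View pics/w3z.png

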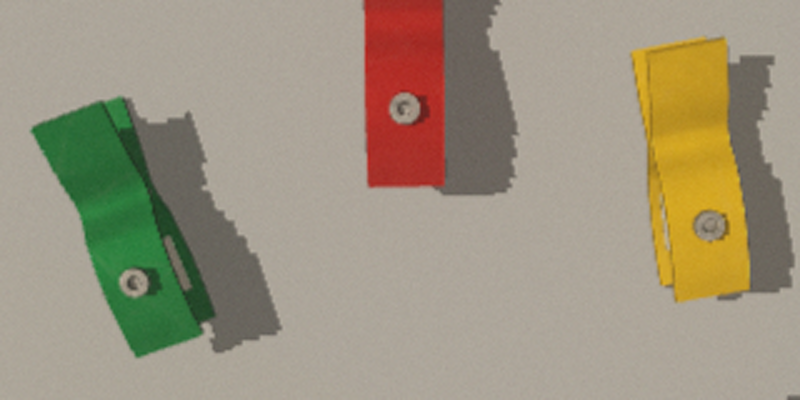

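Call:
servo_tool(motion=[[[1.5, 42, 0, 0, 0, -0.003], [1, 42, 0, 0, 0, -0.003], [1, 42, 0, 0, 0, -0.003], [1, 42, 0, 0, 0, -0.003], [1, 42, 0, 0, 0, -0.003]]], gripper=55)

```text
time: 13.05
ee_pos: [0.4593, -0.1002, 0.1619]
tcp_rot: [179.9, 0.0, 173.2]
wrist_force: [-0.2, -0.1, -0.1]
opening: 0.0552
```

Call:
servo_tool(motion=[[[0.5, 42, 0, 0, 0, -0.003], [0.5, 42, 0, 0, 0, -0.003], [0.5, 42, 0, 0, 0, -0.003], [0.5, 42, 0, 0, 0, -0.003], [0, 42, 0, 0, 0, -0.003]]])

```text
time: 13.55
ee_pos: [0.4806, 0.1092, 0.1621]
tcp_rot: [179.9, 0.0, 174.1]
wrist_force: [1.1, -1.1, -0.3]
opening: 0.0549
```

Call:
servo_tool(motion=[[[0, 42, 0, 0, 0, -0.003], [0, 42, 0, 0, 0, -0.003], [0, 42, 0, 0, 0, -0.003], [0, 42, 0, 0, 0, -0.003], [0, 35, 0, 0, 0, -0.003]]])

```text
time: 14.05
ee_pos: [0.5001, 0.3119, 0.1619]
tcp_rot: [179.9, -0.0, 175.0]
wrist_force: [0.4, -0.0, -0.3]
opening: 0.055
```

```bash
python3 - <<'E'
from h import *
p=bot.camera('top');p=bot.camera('wrist');save(p,'w10');np.save('w10.npy',p,allow_pickle=True)
for s,ce,pts in blobs(p,'yellow',600):
        w=np.array([ray(p,u,v,.031)[:2] for u,v in pts])
        r=cv2.minAreaRect((w*1000).astype(np.float32))
        print(s,ce.round(1),[np.round(x,1) for x in r], np.round(cv2.boxPoints(r)).tolist())
plan(.497,.326,.1,175.2)
E
```

```text
[ 322  201   44  138 5597] [342.6 267.6] [array([525.4, 326.1]), array([28. , 96.6]), np.float64(85.0)] [[476.0, 316.0], [572.0, 308.0], [575.0, 336.0], [478.0, 344.0]]
t 14.15 pos [499.9 313.2 161.1] rot [ 1.7991e+02 -4.0000e-02  1.7518e+02] q [32.   9.6  5.3 85.7  0.1 36.8] n 2
[[2.0, 6.2, 30.6, 0.001, 0.0, 0.0], [2.0, 6.2, 30.6, 0.001, 0.0, 0.0]]
```

View pics/w10.png

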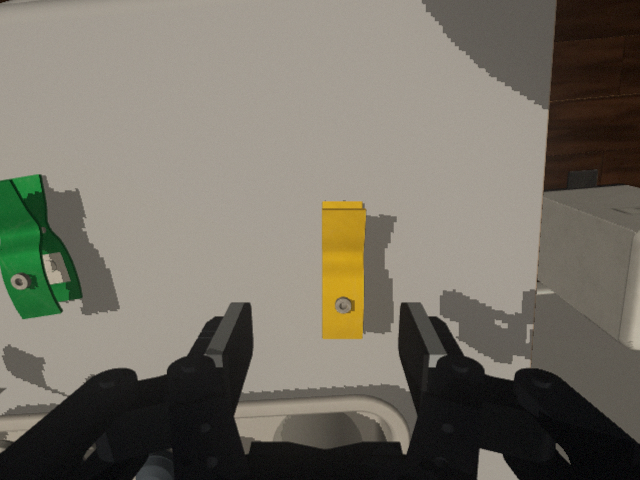

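Call:
servo_tool(motion=[[[1.5, 8, 20, 0, 0, 0], [1.5, 7, 40, 0, 0, 0], [0, 0, 30, 0, 0, 0], [0, 0, 25, 0, 0, 0], [0, 0, 0, 0, 0, 0]]])

```text
time: 14.65
ee_pos: [0.4966, 0.3231, 0.0432]
tcp_rot: [-179.8, -0.3, 174.9]
wrist_force: [-0.5, 0.3, 0.5]
opening: 0.0551
```

```bash
python3 - <<'E'
from h import *
p=bot.camera('top');p=bot.camera('wrist');save(p,'w11')
plan(.497,.3285,.026,175)
E
```

```text
t 14.75 pos [498.5 324.2  47.5] rot [ 1.7996e+02 -2.0000e-02  1.7494e+02] q [33.  12.  -4.6 73.4  0.  38.1] n 1
[[1.8, 4.1, 21.5, 0.001, 0.0, -0.001]]
```

View pics/w11.png

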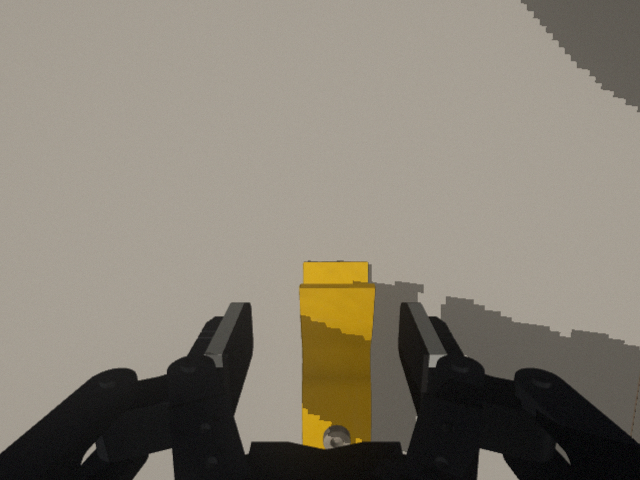

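Call:
servo_tool(motion=[[[1.5, 4, 0, 0, 0, 0], [0, 0, 12, 0, 0, 0], [0, 0, 9, 0, 0, 0], [0, 0, 0, 0, 0, 0]]])

```text
time: 15.15
ee_pos: [0.4964, 0.328, 0.0241]
tcp_rot: [-180.0, -0.1, 175.0]
wrist_force: [0.4, -0.2, -0.8]
opening: 0.055
```

Call:
servo_tool(motion=[[[0, 0, 0, 0, 0, 0], [0, 0, 0, 0, 0, 0], [0, 0, 0, 0, 0, 0], [0, 0, 0, 0, 0, 0], [0, 0, 0, 0, 0, 0]]], gripper=10)

```text
time: 15.65
ee_pos: [0.4973, 0.3285, 0.0261]
tcp_rot: [179.9, 0.0, 175.0]
wrist_force: [0.5, -0.3, 1.3]
opening: 0.0269
```

Call:
servo_tool(motion=[[[0, 0, -20, 0, 0, 0], [0, 0, -30, 0, 0, 0], [0, 0, -30, 0, 0, 0], [0, 0, -15, 0, 0, 0]]])

```text
time: 16.05
ee_pos: [0.4978, 0.3288, 0.1235]
tcp_rot: [179.8, 0.1, 175.0]
wrist_force: [0.5, 0.7, -1.2]
opening: 0.0266
```

```bash
python3 - <<'E'
from h import *
p=bot.camera('wrist');save(p,'w12')
ex=np.array([.9911,-.1332]);b=np.array([.5666,-.1168]);print(b-.12*ex,b-.049*ex)
X=b-.12*ex
plan(X[0],X[1],.12,172.35)
E
```

```text
[ 0.447668 -0.100816] [ 0.5180361 -0.1102732]
t 16.1 pos [498.3 329.1 125.1] rot [179.77   0.21 174.95] q [33.4 10.5  2.3 81.5  0.  38.5] n 11
[[1.2, -39.3, 0.3, 0.0, 0.0, 0.004], [1.0, -39.3, 0.3, 0.0, 0.0, 0.004], [0.8, -39.3, 0.3, 0.0, 0.0, 0.004], [0.7, -39.4, 0.3, 0.0, 0.0, 0.004], [0.5, -39.4, 0.4, 0.0, 0.0, 0.004]]
[[0.3, -39.4, 0.4, 0.0, 0.0, 0.004], [0.2, -39.4, 0.4, 0.0, 0.0, 0.004], [0.0, -39.4, 0.4, 0.0, 0.0, 0.004], [-0.2, -39.4, 0.4, 0.0, 0.0, 0.004], [-0.3, -39.4, 0.4, 0.0, 0.0, 0.004]]
[[-0.5, -39.4, 0.4, 0.0, 0.0, 0.004]]
```

View pics/w12.png

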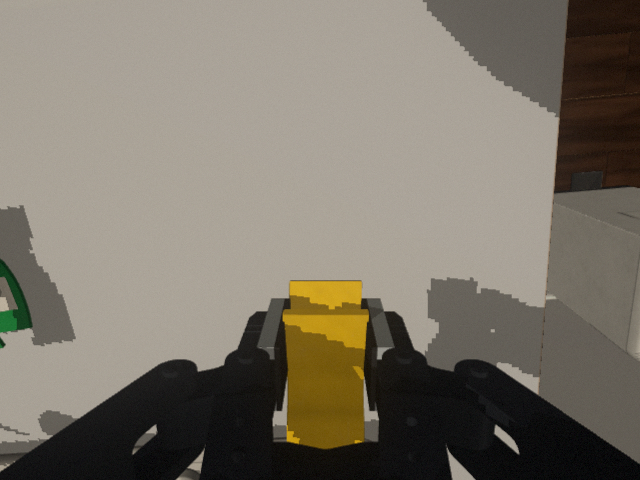

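Call:
servo_tool(motion=[[[1, -39, -8, 0, 0, 0.004], [1, -39, -8, 0, 0, 0.004], [1, -39, -8, 0, 0, 0.004], [1, -39, 0, 0, 0, 0.004], [1, -39, 0, 0, 0, 0.004]]])

```text
time: 16.6
ee_pos: [0.4729, 0.1333, 0.1436]
tcp_rot: [180.0, -0.1, 173.8]
wrist_force: [0.2, -0.6, -0.6]
opening: 0.0263
```

Call:
servo_tool(motion=[[[0, -39.5, 0, 0, 0, 0.004], [0, -39.5, 0, 0, 0, 0.004], [0, -39.5, 0, 0, 0, 0.004], [0, -39.5, 0, 0, 0, 0.004], [0, -39.5, 0, 0, 0, 0.004]]])

```text
time: 17.1
ee_pos: [0.4499, -0.0629, 0.1433]
tcp_rot: [180.0, -0.1, 172.7]
wrist_force: [0.9, 0.7, -1.0]
opening: 0.0266
```

Call:
servo_tool(motion=[[[0, -39, 0, 0, 0, 0.004], [0, 0, 0, 0, 0, 0], [0, 0, 0, 0, 0, 0]]])

```text
time: 17.4
ee_pos: [0.4452, -0.1007, 0.1434]
tcp_rot: [179.9, -0.1, 172.3]
wrist_force: [-0.2, 0.2, -0.2]
opening: 0.0264
```

```bash
python3 - <<'E'
from h import *
plan(.4477,-.1008,.038,172.35,step=30)
E
```

```text
t 17.4 pos [ 445.2 -100.7  143.4] rot [ 1.7993e+02 -9.0000e-02  1.7230e+02] q [-12.8  -8.6 -14.9  83.7   0.1  -5.1] n 4
[[-0.7, 0.0, 26.3, 0.0, 0.0, 0.0], [-0.7, 0.0, 26.3, 0.0, 0.0, 0.0], [-0.6, 0.0, 26.3, 0.0, 0.0, 0.0], [-0.6, 0.0, 26.3, 0.0, 0.0, 0.0]]
```

Call:
servo_tool(motion=[[[-0.5, 0, 30, 0, 0, 0], [-0.5, 0, 30, 0, 0, 0], [-0.5, 0, 30, 0, 0, 0], [-0.5, 0, 15, 0, 0, 0], [0, 0, 0, 0, 0, 0]]])

```text
time: 17.9
ee_pos: [0.4464, -0.0987, 0.037]
tcp_rot: [179.9, -0.2, 172.5]
wrist_force: [-0.6, -1.0, -0.2]
opening: 0.027
```

```bash
python3 - <<'E'
from h import *
for i in range(3): p=bot.camera('top')
cv2.imwrite('pics/t13.png',cv2.resize(p['color'][180:290,300:460,::-1],(800,550),interpolation=cv2.INTER_CUBIC))
plan(.518,-.1103,.037,172.35,step=20)
E
```

```text
t 18.05 pos [448.1 -99.6  40.2] rot [1.7995e+02 2.0000e-02 1.7250e+02] q [-12.6  -6.2 -24.3  71.8   0.1  -5.1] n 4
[[-17.7, -0.4, 0.8, 0.0, 0.0, 0.001], [-17.7, -0.3, 0.8, 0.0, 0.0, 0.001], [-17.7, -0.3, 0.8, 0.0, 0.0, 0.001], [-17.7, -0.3, 0.8, 0.0, 0.0, 0.001]]
```

View pics/t13.png

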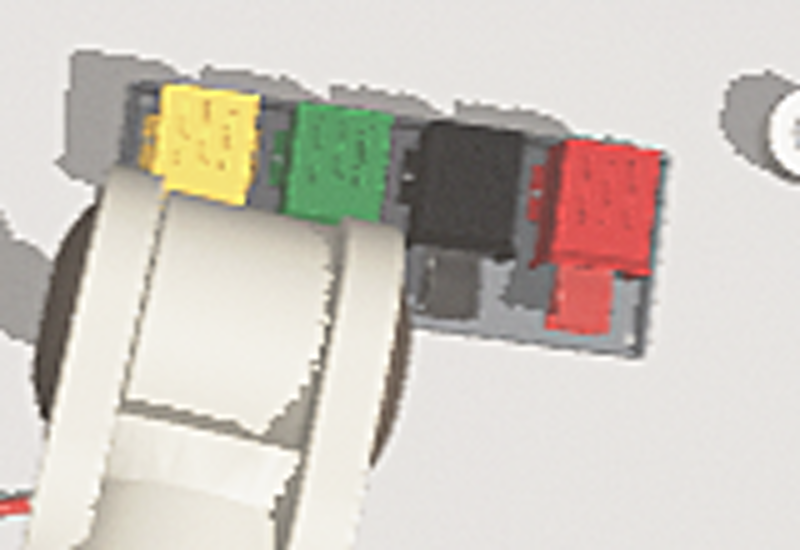

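Call:
servo_tool(motion=[[[-5, -1, 1.5, 0, 0, 0.002], [-16, 0, 1.5, 0, 0, 0], [-16, 0, 0, 0, 0, 0], [-16, 0, 0, 0, 0, 0], [0, 0, 0, 0, 0, 0]]])

```text
time: 18.55
ee_pos: [0.502, -0.1087, 0.0371]
tcp_rot: [180.0, 0.1, 172.3]
wrist_force: [0.6, -0.6, -0.4]
opening: 0.0268
```

Call:
servo_tool(motion=[[[-5, 0, 0.5, 0, 0, 0], [-5, 0, 0.5, 0, 0, 0], [-4, 0, 0, 0, 0, 0], [-1, 0, 0, 0, 0, 0], [0, 0, 0, 0, 0, 0]]])

```text
time: 19.05
ee_pos: [0.515, -0.1104, 0.036]
tcp_rot: [180.0, 0.0, 172.3]
wrist_force: [-1.9, 0.7, 4.8]
opening: 0.0268
```

Call:
servo_tool(motion=[[[-1.5, 0, 0, 0, 0, 0], [-1.5, 0, 0, 0, 0, 0], [0, 0, 0, 0, 0, 0]]])

```text
time: 19.35
ee_pos: [0.5167, -0.1106, 0.0359]
tcp_rot: [180.0, -0.1, 172.3]
wrist_force: [-9.2, 1.2, 10.5]
opening: 0.0271
```

Call:
servo_tool(motion=[[[-1.5, 0, 0, 0, 0, 0], [0, 0, 0, 0, 0, 0]]])

```text
time: 19.55
ee_pos: [0.5169, -0.1107, 0.0359]
tcp_rot: [180.0, -0.3, 172.3]
wrist_force: [-16.8, 2.2, 15.6]
opening: 0.0269
```

Call:
servo_tool(motion=[[[2, 0, -1, 0, 0, 0], [0, 0, 0, 0, 0, 0]]])

```text
time: 19.75
ee_pos: [0.5166, -0.1106, 0.0363]
tcp_rot: [180.0, -0.1, 172.3]
wrist_force: [-5.0, -0.2, 0.8]
opening: 0.0269
```

Call:
servo_tool(motion=[[[0, 0, 0, 0, 0, 0], [0, 0, 0, 0, 0, 0], [0, 0, 0, 0, 0, 0], [0, 0, -15, 0, 0, 0], [0, 0, -30, 0, 0, 0]]], gripper=45)

```text
time: 20.25
ee_pos: [0.5162, -0.1105, 0.0807]
tcp_rot: [179.9, -0.2, 172.3]
wrist_force: [-0.2, -0.9, 0.2]
opening: 0.0453
```

Call:
servo_tool(motion=[[[0, 0, -40, 0, 0, 0], [20, 0, -40, 0, 0, 0], [35, 0, 0, 0, 0, 0], [0, 0, 0, 0, 0, 0]]])

```text
time: 20.65
ee_pos: [0.4611, -0.1032, 0.1642]
tcp_rot: [180.0, 0.1, 172.3]
wrist_force: [0.8, -1.0, 0.2]
opening: 0.0448
```

```bash
python3 - <<'E'
from h import *
p=bot.camera('wrist');save(p,'w14')
plan(.463,.118,.16,183)
E
```

```text
t 20.7 pos [ 462.3 -103.4  163.4] rot [1.7996e+02 1.4000e-01 1.7231e+02] q [-12.6  -6.5 -10.9  85.5   0.   -4.9] n 6
[[4.8, 36.6, 0.6, 0.0, 0.0, -0.031], [3.7, 36.7, 0.6, 0.0, 0.0, -0.031], [2.5, 36.8, 0.6, 0.0, 0.0, -0.031], [1.4, 36.9, 0.6, 0.0, 0.0, -0.031], [0.2, 36.9, 0.6, 0.0, 0.0, -0.031]]
[[-0.9, 36.9, 0.6, 0.0, 0.0, -0.031]]
```

View pics/w14.png

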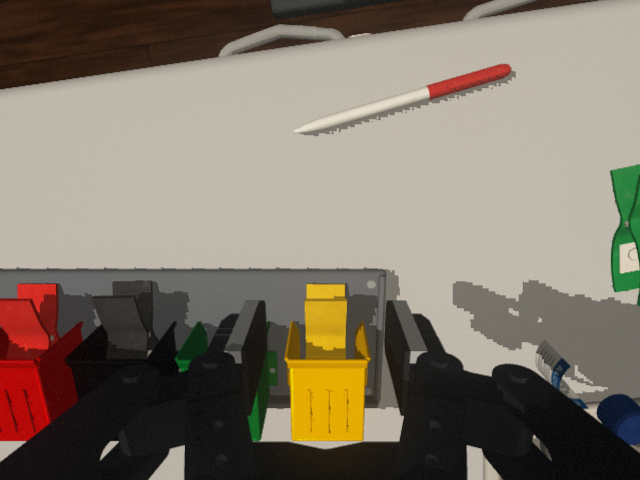

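Call:
servo_tool(motion=[[[5, 36, 0, 0, 0, -0.031], [4, 36, 0, 0, 0, -0.031], [2.5, 36, 0, 0, 0, -0.031], [1.5, 36, 0, 0, 0, -0.031], [0, 36, 0, 0, 0, -0.031]]], gripper=55)

```text
time: 21.2
ee_pos: [0.4633, 0.0788, 0.1618]
tcp_rot: [179.9, 0.0, -178.7]
wrist_force: [0.1, 0.1, -0.3]
opening: 0.0552
```

Call:
servo_tool(motion=[[[-1, 36, 0, 0, 0, -0.031], [0, 0, 0, 0, 0, 0], [0, 0, 0, 0, 0, 0]]])

```text
time: 21.5
ee_pos: [0.4634, 0.1139, 0.1615]
tcp_rot: [180.0, -0.0, -176.9]
wrist_force: [-0.7, -0.1, 0.5]
opening: 0.0548
```

```bash
python3 - <<'E'
from h import *
p=bot.camera('wrist');save(p,'w15')
for s,ce,pts in blobs(p,'green',600):
        w=np.array([ray(p,u,v,.031)[:2] for u,v in pts])
        r=cv2.minAreaRect((w*1000).astype(np.float32))
        print(s,ce.round(1),[np.round(x,1) for x in r], np.round(cv2.boxPoints(r)).tolist())
plan(.463,.114,.045,183)
E
```

```text
[ 301  205   44  137 5171] [323.2 270.9] [array([490.2, 114.5]), array([96.3, 27.3]), np.float64(4.1)] [[441.0, 125.0], [443.0, 98.0], [539.0, 104.0], [537.0, 132.0]]
t 21.55 pos [463.4 113.2 161.6] rot [ 1.7997e+02 -2.0000e-02 -1.7700e+02] q [ 13.7  -5.9 -10.5  85.4   0.   10.7] n 3
[[0.1, 0.2, 38.9, 0.0, 0.0, 0.0], [0.1, 0.2, 38.9, 0.0, 0.0, 0.0], [0.1, 0.3, 38.9, 0.0, 0.0, 0.0]]
```

View pics/w15.png

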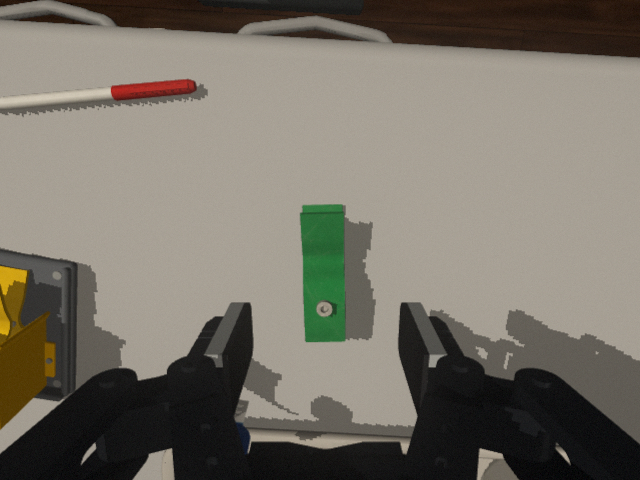

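Call:
servo_tool(motion=[[[1.5, -1, 35, 0, 0, -0.01], [0, 0, 40, 0, 0, 0], [0, 0, 35, 0, 0, 0], [0, 0, 0, 0, 0, 0], [0, 0, 0, 0, 0, 0]]])

```text
time: 22.05
ee_pos: [0.4618, 0.1115, 0.0524]
tcp_rot: [180.0, -0.0, -176.5]
wrist_force: [0.5, 1.1, 1.6]
opening: 0.0547
```

```bash
python3 - <<'E'
from h import *
p=bot.camera('wrist');save(p,'w16')
plan(.462,.1125,.026,183.6)
E
```

```text
t 22.1 pos [462.6 111.8  53.5] rot [ 1.7994e+02  9.0000e-02 -1.7652e+02] q [ 13.6  -4.4 -21.1  73.1   0.   10.1] n 1
[[0.6, 0.7, 27.5, 0.001, 0.002, -0.002]]
```

View pics/w16.png

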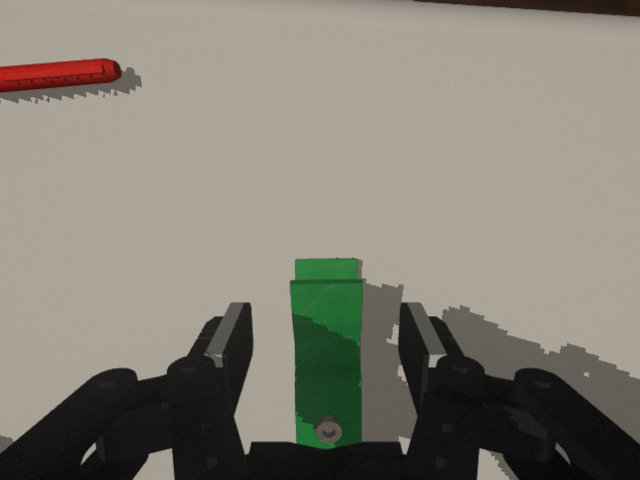

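Call:
servo_tool(motion=[[[0, 0, 15, 0, 0, 0], [0, 0, 12, 0, 0, 0], [0, 0, 0, 0, 0, 0]]])

```text
time: 22.4
ee_pos: [0.4616, 0.1121, 0.0245]
tcp_rot: [180.0, -0.0, -176.5]
wrist_force: [-0.1, 0.6, 0.2]
opening: 0.0551
```

Call:
servo_tool(motion=[[[0, 0, 0, 0, 0, 0], [0, 0, 0, 0, 0, 0], [0, 0, 0, 0, 0, 0], [0, 0, 0, 0, 0, 0], [0, 0, 0, 0, 0, 0]]], gripper=10)

```text
time: 22.9
ee_pos: [0.4621, 0.1124, 0.0256]
tcp_rot: [179.9, 0.1, -176.5]
wrist_force: [-1.3, 0.5, 6.1]
opening: 0.0268
```

Call:
servo_tool(motion=[[[0, 0, -20, 0, 0, 0], [0, 0, -30, 0, 0, 0], [0, 0, -35, 0, 0, 0], [0, 0, -30, 0, 0, 0], [0, 0, 0, 0, 0, 0]]])

```text
time: 23.4
ee_pos: [0.4634, 0.1127, 0.144]
tcp_rot: [179.9, 0.4, -176.4]
wrist_force: [1.1, 0.0, 0.2]
opening: 0.0267
```

```bash
python3 - <<'E'
from h import *
p=bot.camera('wrist');save(p,'w17')
plan(.4375,-.1702,.14,172.35,step=40)
E
```

```text
t 23.45 pos [462.7 112.5 141.6] rot [ 179.91    0.21 -176.45] q [ 13.6  -6.1 -12.9  83.    0.1  10.1] n 8
[[5.3, -35.1, 0.1, 0.0, 0.0, 0.024], [4.5, -35.2, 0.1, 0.0, 0.0, 0.024], [3.6, -35.3, 0.1, 0.0, 0.0, 0.024], [2.8, -35.4, 0.2, 0.0, 0.0, 0.024], [1.9, -35.4, 0.2, 0.0, 0.0, 0.024]]
[[1.0, -35.5, 0.2, 0.0, 0.0, 0.024], [0.2, -35.5, 0.2, 0.0, 0.0, 0.024], [-0.7, -35.5, 0.2, 0.0, 0.0, 0.024]]
```

View pics/w17.png

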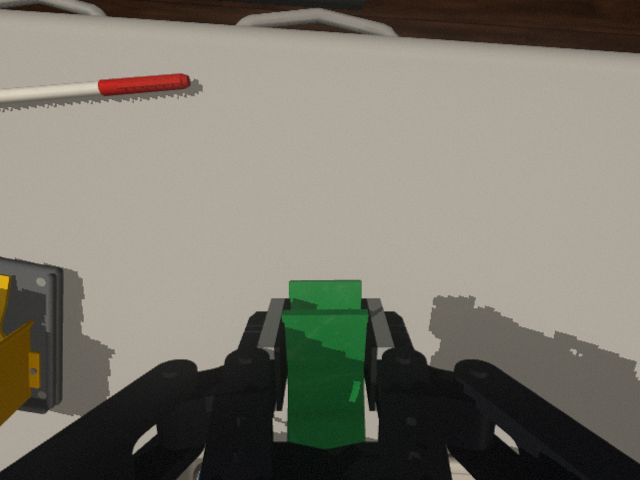

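Call:
servo_tool(motion=[[[5.5, -35, 0, 0, 0, 0.024], [4.5, -35, 0, 0, 0, 0.024], [3.5, -35.5, 0, 0, 0, 0.024], [3, -35.5, 0, 0, 0, 0.024], [2, -35.5, 0, 0, 0, 0.024]]])

```text
time: 23.95
ee_pos: [0.4447, -0.0659, 0.1381]
tcp_rot: [179.9, -0.1, 176.6]
wrist_force: [0.3, 0.1, 0.4]
opening: 0.0264
```

Call:
servo_tool(motion=[[[1, -35.5, 0, 0, 0, 0.024], [0, -35.5, 0, 0, 0, 0.024], [-0.5, -35.5, 0, 0, 0, 0.024], [0, 0, 0, 0, 0, 0], [0, 0, 0, 0, 0, 0]]])

```text
time: 24.45
ee_pos: [0.4357, -0.1711, 0.1381]
tcp_rot: [179.9, -0.1, 172.4]
wrist_force: [0.2, 0.6, -1.2]
opening: 0.0269
```

```bash
python3 - <<'E'
from h import *
plan(.4375,-.1702,.040,172.35,step=30)
E
```

```text
t 24.45 pos [ 435.7 -171.1  138.1] rot [ 1.7991e+02 -1.3000e-01  1.7245e+02] q [-21.5  -6.9 -14.   83.    0.1 -13.9] n 4
[[-0.5, 0.2, 24.5, 0.0, -0.001, 0.0], [-0.5, 0.3, 24.5, 0.0, -0.001, 0.0], [-0.4, 0.3, 24.5, 0.0, -0.001, 0.0], [-0.4, 0.3, 24.5, 0.0, -0.001, 0.0]]
```

Call:
servo_tool(motion=[[[0, 0, 28, 0, 0, 0], [0, 0, 28, 0, 0, 0], [0, 0, 28, 0, 0, 0], [0, 0, 15, 0, 0, 0], [0, 0, 0, 0, 0, 0]]])

```text
time: 24.95
ee_pos: [0.435, -0.1689, 0.0377]
tcp_rot: [179.9, -0.3, 172.6]
wrist_force: [-0.3, 0.4, -0.4]
opening: 0.0268
```

```bash
python3 - <<'E'
from h import *
for i in range(3): p=bot.camera('top')
plan(.5087,-.1797,.037,172.35,step=20)
E
```

```text
t 25.1 pos [ 436.8 -170.2   41.1] rot [1.7996e+02 3.0000e-02 1.7261e+02] q [-21.3  -4.9 -23.   71.9   0.  -13.9] n 4
[[-18.1, 0.0, 1.0, 0.0, 0.0, 0.001], [-18.1, 0.0, 1.0, 0.0, 0.0, 0.001], [-18.1, 0.0, 1.0, 0.0, 0.0, 0.001], [-18.1, 0.0, 1.0, 0.0, 0.0, 0.001]]
```

Call:
servo_tool(motion=[[[-6, 0, 2, 0, 0, 0.004], [-16, 0, 2, 0, 0, 0], [-16, 0, 0, 0, 0, 0], [-16, 0, 0, 0, 0, 0], [0, 0, 0, 0, 0, 0]]])

```text
time: 25.6
ee_pos: [0.4919, -0.1781, 0.0369]
tcp_rot: [180.0, 0.1, 172.3]
wrist_force: [-0.8, 0.2, 0.3]
opening: 0.0268
```

Call:
servo_tool(motion=[[[-5, 0, 0.5, 0, 0, 0], [-5, 0, 0.5, 0, 0, 0], [-4, 0, 0, 0, 0, 0], [-1, 0, 0, 0, 0, 0], [0, 0, 0, 0, 0, 0]]])

```text
time: 26.1
ee_pos: [0.505, -0.1799, 0.0357]
tcp_rot: [180.0, 0.0, 172.3]
wrist_force: [0.0, -0.1, 2.4]
opening: 0.027
```

Call:
servo_tool(motion=[[[-1.5, 0, 0, 0, 0, 0], [-1.5, 0, 0, 0, 0, 0], [0, 0, 0, 0, 0, 0]]])

```text
time: 26.4
ee_pos: [0.5075, -0.1803, 0.0356]
tcp_rot: [180.0, -0.0, 172.3]
wrist_force: [-3.7, 0.1, 6.9]
opening: 0.0266
```

Call:
servo_tool(motion=[[[-1.5, 0, 0, 0, 0, 0], [-1.5, 0, 0, 0, 0, 0], [0, 0, 0, 0, 0, 0]]])

```text
time: 26.7
ee_pos: [0.5078, -0.1803, 0.0355]
tcp_rot: [180.0, -0.4, 172.3]
wrist_force: [-18.9, 2.8, 17.9]
opening: 0.0267
```

Call:
servo_tool(motion=[[[2, 0, -1, 0, 0, 0], [0, 0, 0, 0, 0, 0]]])

```text
time: 26.9
ee_pos: [0.5076, -0.1802, 0.0359]
tcp_rot: [179.9, -0.1, 172.3]
wrist_force: [-6.4, 0.8, 1.6]
opening: 0.0263
```

Call:
servo_tool(motion=[[[0, 0, 0, 0, 0, 0], [0, 0, 0, 0, 0, 0], [0, 0, 0, 0, 0, 0], [0, 0, -15, 0, 0, 0], [0, 0, -30, 0, 0, 0]]], gripper=45)

```text
time: 27.4
ee_pos: [0.5076, -0.18, 0.0806]
tcp_rot: [179.9, -0.2, 172.3]
wrist_force: [1.0, 0.5, -0.3]
opening: 0.0448
```

Call:
servo_tool(motion=[[[0, 0, -40, 0, 0, 0], [20, 0, -40, 0, 0, 0], [40, 0, -30, 0, 0, 0], [40, 0, -30, 0, 0, 0], [0, 0, 0, 0, 0, 0]]])

```text
time: 27.9
ee_pos: [0.4078, -0.1672, 0.2278]
tcp_rot: [-179.9, 0.4, 172.3]
wrist_force: [1.6, -0.2, 1.0]
opening: 0.0456
```

```bash
python3 - <<'E'
from h import *
p=bot.camera('wrist');save(p,'w18')
p=bot.camera('scene');save(p,'s18')
p=bot.camera('top');save(p,'t18')
o=bot.get_obs();print(o['time'],o['ee_pos'])
E
```

```text
28.05 [ 0.41001539 -0.167339    0.22199352]
```

View pics/w18.png

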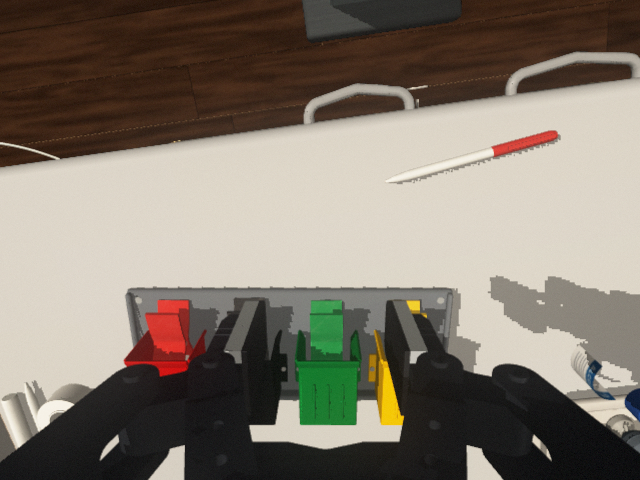

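View pics/t18.png

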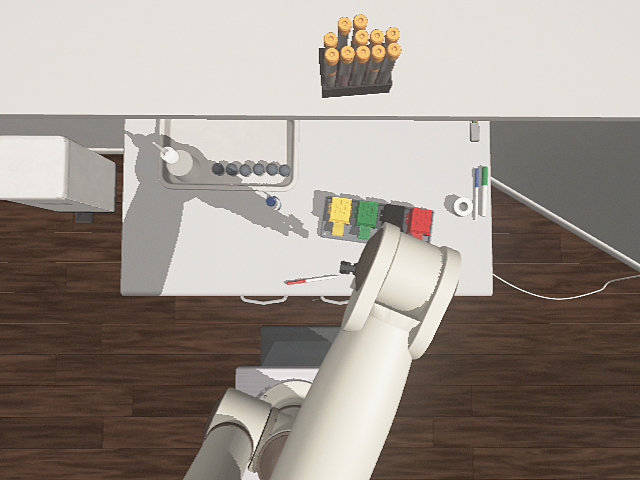

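View pics/s18.png

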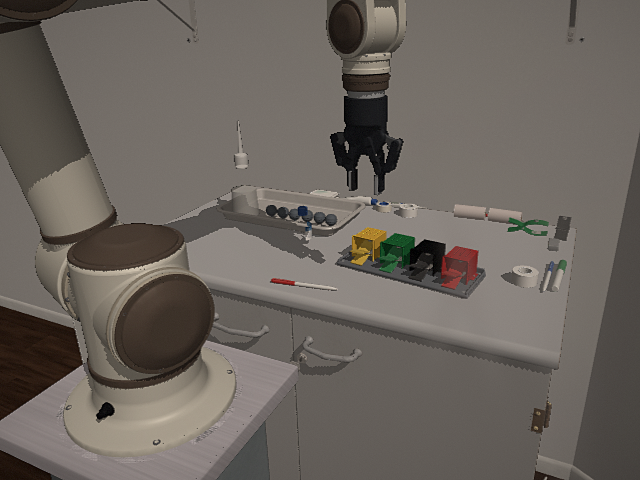

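```bash
python3 -c "
from h import *
print(bot.job_done())"
```

```text
the job is handed in; nothing more can be done
None
```

The red, yellow and green clamps are parked in their own colours' bays, put away in that order. Each slid in flat and jaws first, and I handed the job in at about 28 s of the 70 s allowed.

- **Fully home:** each clamp stopped hard when pushed the last few millimetres. The force rose to 16–19 N along the bay with less than 0.5 mm of further movement, at about the depth I expected for the back wall.
- **After release:** the last wrist picture shows all three handle ends level with the black clamp's, within about 3 pixels. The yellow and black handles were partly hidden by the fingers in that picture. An earlier wrist picture showed red, yellow and black together, equally level.
- **Other objects:** the bottle, pen, tape roll and black clamp look unmoved in the last top and scene pictures. The gripper was clear at about z = 0.22 m.
- **Not as planned:**
  - Early on, the last joint reached its range limit while I was crossing to the clamps. The tool tilted about 8° with nothing held, so I turned the wrist half round and used that orientation from then on.
  - While gripping the red clamp, the fingertips pressed lightly on the worktop at about 6.5 N. I gripped the other two slightly higher.

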